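Pack loose lithium cells in the transport box and fit its tilt-in cover

ROBOT

A 7-joint arm with a two-finger parallel gripper is mounted at the origin on a cart in front of the work surface, level with it; the furniture and walls round the work are solid. World frame = base frame: x ahead of the robot, y to its left, z up, the work surface at z = 0. Lengths are in m, angles in rad, forces in N, time in s.
With the tool pointing down it reaches from about 0.4 to 0.85 m from the base axis. Payload 6.9 kg.
Tool frame: the origin (TCP) lies at the very end of the fingers, on their centre line; the grasp point (between the pads) lies arm.grip_point_offset behind it (arm.grip_point_offset is the distance from the TCP to the grasp point, in m); z points along the fingers, y is the line along which they close (so a half turn about z gives the same grasp; the last joint's range is limited). The gripper opens to 85 mm and grips with 20 to 120 N. Pads are 22 mm wide; open, the fingers measure 114 mm over their backs; the gripper's body (76 mm by 85 mm) begins 54 mm behind the grasp point. The pads swing forward as they close: fully open they stand 13 mm farther back than shut.
Start: joints at [-1.153, 0.507, -0.238, 1.5, 0.126, 1.149, -0.155], TCP at [0.192, 0.595, 0.231] pointing down, gripper open.
Joint ranges: [-3.08, 3.08], [-0.24, 2.05], [-1.43, 1.35], [0, 2.5], [-1.52, 4.66], [0.17, 1.96], [-2.89, 2.89]. Speed limits (rad/s): [2.39, 2.39, 3.14, 3.14, 3.14, 3.14, 3.14].

INTERFACE

Orientations are given as a 3x3 rotation matrix whose columns are the frame's x, y, z axes.
In Python, from station import arm gives the robot as it stands. The module is installed in compiled form; this text tells all that it offers.
- The arm moves only by the tool play_rows, never from a script. Its argument "targets" is a list of rows, each an object of numbers: "fingers": the closure, from 0 (fully open) to 1 (shut); "x", "y", "z": the shift along the world's x, y, z in units of 40 mm (1.0 is 40 mm); "turn": the turn about the world's z in units of 5 degrees (1.0 is 5 degrees). In form: [{"fingers": .., "x": .., "y": .., "z": .., "turn": ..}, ...]. A call has 1 to 20 rows; each row is the pose to reach, as a shift and turn from the pose commanded when the call began; what a row does not reach only later rows make up. A row lasts 1/12 s, in which the tool goes at most 41.7 mm and 7.16 degrees, less where a joint would pass 70% of its speed; a pose out of reach is approached as far as the arm can. A call with a gripper value outside its range is refused whole. The fingers move at their own pace and stop on an object; the grip force is fixed at half the most. Time passes only in rows, so rows that repeat a pose let the fingers close. It gives the time, the measured TCP pose, the force, the opening and the grip force at its end, in the units of the state.
- arm.get_obs(): the state, without advancing time (a new reading comes with each control period).
- arm.grab_frame(name): name is "scene" or "top" or "wrist"; returns the picture (384x512x3 uint8, red, green, blue); there is no depth.
- arm.calibration(name): a dict with "fx", "fy", "cx", "cy" (pixels), "pose" (4x4, takes a point from camera to world coordinates); the wrist camera has in their place "hand_eye" (4x4, takes a point from camera to tool coordinates, whose origin is the TCP and whose axes are the flange's). Camera axes: x right, y down, z forward; pixel columns grow to the right and rows downward; lengths in m; the calibration is good to about 2 mm. A picture is of the moment at which its call begins: read the wrist's pose just before it. calibration takes no time and is no camera call.
- arm.hand_in(): hands the job in; it is judged then, once.
The state is a dict: "time_s": time; "joint_pos": joint angles; "joint_vel": joint speeds; "effort": joint torques, N m; "tcp_pos": TCP position; "tcp_rot": TCP orientation; "force": force on the tool from outside, world axes, zero at the start; "torque": the same for the moment, N m; "width": opening from 0.0 (shut) to 1.0 (fully open); "grip_force": force on a finger pad.
Only numpy, scipy, OpenCV 4.12 (cv2) and the standard library are available. Lean on these libraries where they do the work, as an engineer would, in place of code of your own. Each camera call takes 0.05 s, during which the arm holds its last target. There are 200 camera calls.

TASK

Pack the loose round cells for transport: lay every cell from the rimmed mat across the bay of the transport box, side by side in one row against the end wall that the sliding follower faces, and bring the follower up snug so that the row has no gaps and no cell can roll. Then close the box with the cover plate: tilt it, put one long edge under the lip with the deep pocket, lower the other edge and draw the plate back, so that it lies flat on both ledges with both long edges held under the lips. Leave the other things on the bench where they are.

Things in the scene. Friction and masses are not known exactly. Their poses are not given: they have to be found in the camera images.
- transport_box: grey plastic box for cells, fixed, 200 (x) x 112 (y) x 64 mm. Origin: underside, below the middle of the bay. Bay inside 190 mm in x (-95 to +95), 72 mm in y (+-36), floor z = 10, end walls up to z = 64 mm. Cells lie along y, packed against the +x end wall. A ledge runs along each long side at z = 48, under a lip at z = 60 to 64 mm; the lips reach inward to y = +-38 mm.
- bay_end (a point): foot of the bay's +x end wall, on the bay floor, against which the row of cells is packed; axes as the box's.
- deep_ledge (a point): on the +y ledge (z = 48 mm) under the edge of the +y lip (y = +38 mm), middle of the box's length; axes as the box's. The pocket between ledge and lip is 12 mm high and goes 20 mm deep from here, to y = +58 mm.
- shallow_ledge (a point): on the -y ledge (z = 48 mm) under the edge of the -y lip (y = -38 mm), middle of the box's length; axes as the box's. The pocket here is 12 mm high and 8 mm deep, to y = -46 mm.
- follower (a joint): black follower plate across the bay, 8 mm thick, z = 11 to 45 mm, sliding along the box's x. 0: fully back, its middle at box x = -65 mm; grows (m) toward +x, up to 0.13. Stays where left (2 N to slide). Push it, or pinch its upper edge from above: cell tops are only at z = 28.6 mm.
- follower_top (a point): middle of the follower's upper edge, z = 45 mm; axes as the box's. The follower's front (+x) face is 4 mm from it.
- cover: loose aluminium cover, 182 (x) x 88 (y) x 4 mm, 0.16 kg; black bridge handle along its x over the middle: bar 80 mm long, 10 mm thick, z = 20 to 38 mm. Origin: centre of the underside. 12 mm wider than the gap between the lips. Tilted 16 deg, its low edge goes in the +y pocket to y = 55; then lower the other edge and slide it to -y: origin at y = -2 at the stop. Same either way round.
- rim_mat: black rubber padded parts tray (mat) with a raised rim, 210 (x) x 172 (y) mm, fixed; floor at z = 9 mm, rim 6 mm wide and up to z = 15 mm. The loose cells lie on it; the rim stops them from rolling off. Origin: centre of the underside.
- cell_a: round lithium cell in a plain sleeve, diameter 18.6 mm, length 65 mm, 47 g; rolls easily on its side. Origin: its centre, on the axis; its y is its axis (x and z turn as it rolls). All cells are alike; 3 to 5 are present (None: absent).
- cell_b: round lithium cell in a plain sleeve, diameter 18.6 mm, length 65 mm, 47 g; rolls easily on its side. Origin: its centre, on the axis; its y is its axis (x and z turn as it rolls). All cells are alike; 3 to 5 are present (None: absent).
- cell_c: round lithium cell in a plain sleeve, diameter 18.6 mm, length 65 mm, 47 g; rolls easily on its side. Origin: its centre, on the axis; its y is its axis (x and z turn as it rolls). All cells are alike; 3 to 5 are present (None: absent).
- cell_d: round lithium cell in a plain sleeve, diameter 18.6 mm, length 65 mm, 47 g; rolls easily on its side. Origin: its centre, on the axis; its y is its axis (x and z turn as it rolls). All cells are alike; 3 to 5 are present (None: absent).
- cell_e: round lithium cell in a plain sleeve, diameter 18.6 mm, length 65 mm, 47 g; rolls easily on its side. Origin: its centre, on the axis; its y is its axis (x and z turn as it rolls). All cells are alike; 3 to 5 are present (None: absent).
- loupe: bystander: black watchmaker's loupe, 33 mm, on the bench
- lens_cap: bystander: round black lens cap, 52 mm, on the bench
- film_can_1: bystander: black film can with grey lid, 34 x 50 mm, on the bench
- film_can_2: bystander: light film can with black lid, 34 x 50 mm, on the bench
- eraser: bystander: eraser in a card sleeve, 46 mm, on the bench
- lens_pen: bystander: lens cleaning pen, 111 mm, on the bench

How it is judged:
By the outcome, as a careful person would: the job done as asked, in the order asked, and still so for the second after the job is handed in, with the robot touching nothing.
Of cell_a, cell_b, cell_c, cell_d, cell_e only 3 to 5 are there at a start; the rules pass over those that are not, and their reading is None.
At some moment in a run one of cell_a, cell_b, cell_c, cell_d, cell_e, cover may be knocked a few centimetres aside while the robot is not near it.
It also fails if it takes over 210 s, if anything falls off the work surface, if the arm or the gripper's body presses on something with over 40 N, if the wrist force passes 120 N, or if a joint passes its speed limit or range.

## Working session

There is one attempt and no reset: what is moved stays moved. The work goes in short steps, Python scripts to look and compute and a tool call to move; the robot and the scene stay as the last step left them, time stands still between calls to the robot, and variables do not carry over. Pictures are saved under pics/ and viewed, at most 14 in all, crops included, and the job is handed in when it is done.

Besides the shell and the picture viewer there is one more tool, called by a JSON object that holds its "name" and its "arguments". play_rows: Moves the arm, as the interface text tells. Its arguments: {"type":"object","properties":{"targets":{"type":"array","items":{"type":"object","properties":{"fingers":{"type":"number"},"x":{"type":"number"},"y":{"type":"number"},"z":{"type":"number"},"turn":{"type":"number"}}}}},"required":["targets"]}

```bash
mkdir -p pics; cat > h.py <<'E'
import numpy as np, cv2
from station import arm
def save(cam,fn,crop=None,s=1):
    im=arm.grab_frame(cam)[:,:,::-1]
    cv2.imwrite('pics/full_'+fn,im)
    if crop: x0,y0,x1,y1=crop; im=im[y0:y1,x0:x1]
    if s!=1: im=cv2.resize(im,None,fx=s,fy=s,interpolation=cv2.INTER_CUBIC)
    cv2.imwrite('pics/'+fn,im)
def pose(cam,obs=None):
    c=arm.calibration(cam)
    if cam!='wrist': return c,np.array(c['pose'])
    o=obs or arm.get_obs(); T=np.eye(4); T[:3,:3]=o['tcp_rot']; T[:3,3]=o['tcp_pos']
    return c,T@np.array(c['hand_eye'])
def px(cam,pts,z,obs=None):
    c,P=pose(cam,obs); out=[]
    for u,v in pts:
        d=P[:3,:3]@np.array([(u-c['cx'])/c['fx'],(v-c['cy'])/c['fy'],1]); o=P[:3,3]
        out.append(o+d*(z-o[2])/d[2])
    return np.array(out)
def proj(cam,pts,obs=None):
    c,P=pose(cam,obs); q=(np.asarray(pts)-P[:3,3])@P[:3,:3]
    return np.c_[q[:,0]/q[:,2]*c['fx']+c['cx'],q[:,1]/q[:,2]*c['fy']+c['cy']]
E
python3 - <<'E'
from h import *
np.set_printoptions(precision=4,suppress=True)
save('top','top0.png',s=1.5); save('scene','scene0.png',s=1.5)
print(arm.get_obs()); print(arm.grip_point_offset)
for c in('top','scene','wrist'):print(arm.calibration(c))
E
```

```text
{'time_s': 0.1, 'joint_pos': array([-1.1525,  0.5083, -0.2375,  1.501 ,  0.1257,  1.1489, -0.1548]), 'joint_vel': array([ 0.0007, -0.0023, -0.0009, -0.001 ,  0.0001,  0.0013, -0.0002]), 'effort': array([ -0.0057, -62.1828,  -2.1948, -25.0206,   0.0126,   0.0077,
         0.    ]), 'tcp_pos': array([0.1923, 0.5942, 0.2305]), 'tcp_rot': array([[-0.9515,  0.3077, -0.0005],
       [ 0.3077,  0.9515, -0.0015],
       [-0.    , -0.0016, -1.    ]]), 'force': array([1.2201, 0.298 , 0.1423]), 'torque': array([ 0.033 , -0.0095, -0.0009]), 'grip_force': 0.0, 'width': 0.997747634526123}
0.0187
{'fx': 355.5238074544315, 'fy': 355.5238074544315, 'cx': 254.1950826543394, 'cy': 192.45047427354226, 'pose': array([[ 0.0137, -0.9968,  0.0792,  0.4634],
       [-0.9999, -0.0133,  0.0047,  0.1705],
       [-0.0036, -0.0792, -0.9969,  0.9081],
       [ 0.    ,  0.    ,  0.    ,  1.    ]])}
{'fx': 359.89684422444435, 'fy': 359.89684422444435, 'cx': 259.47566260203695, 'cy': 188.70021020380275, 'pose': array([[ 0.7105, -0.3949,  0.5824,  0.0324],
       [-0.7036, -0.4121,  0.5789, -0.3034],
       [ 0.0114, -0.8211, -0.5706,  0.5275],
       [ 0.    ,  0.    ,  0.    ,  1.    ]])}
{'fx': 304.76182769169384, 'fy': 304.76182769169384, 'cx': 258.6431594779173, 'cy': 189.06240318741413, 'hand_eye': array([[-0.0001, -0.948 , -0.3182,  0.0811],
       [ 1.    , -0.    , -0.0001, -0.0004],
       [ 0.0001, -0.3182,  0.948 , -0.1432],
       [ 0.    ,  0.    ,  0.    ,  1.    ]])}
```

View pics/top0.png

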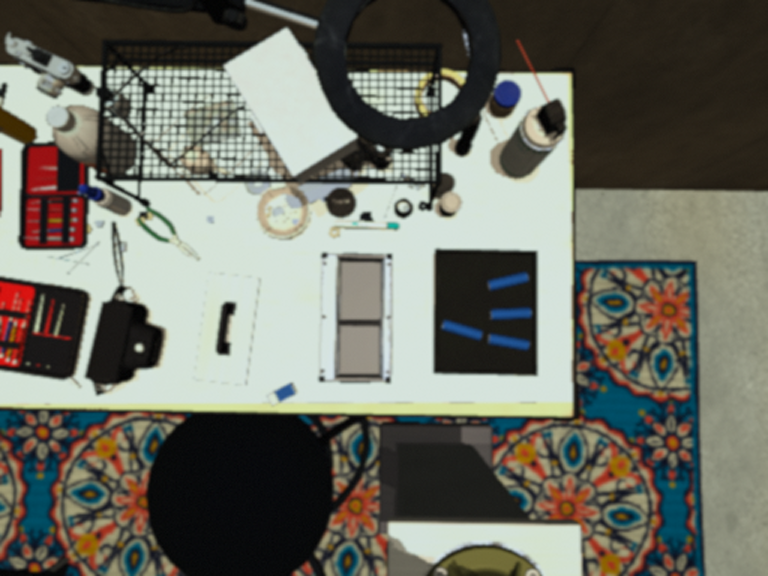

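View pics/scene0.png

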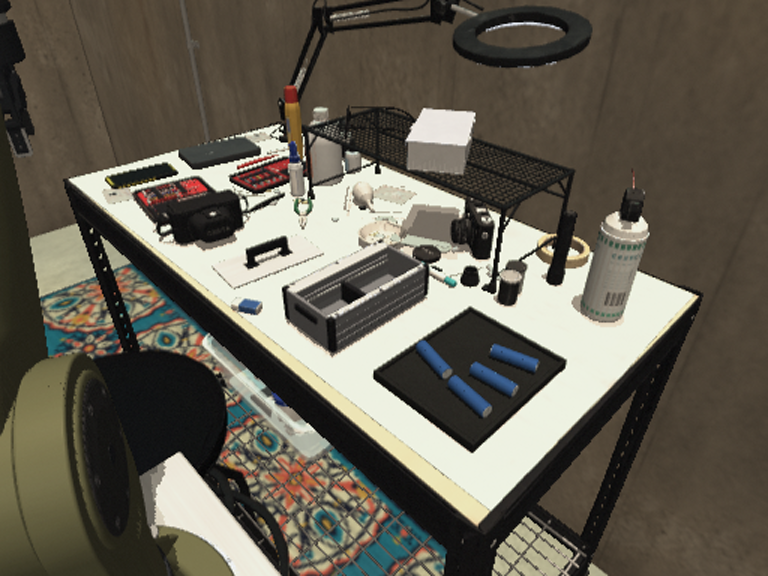

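The top view shows the cover at about (228,328), the box at (356,316) with the deep lip on the left (world +y) and the end wall away from the robot, and the mat holding 4 cells. Next I'll enlarge it.

```bash
python3 - <<'E'
from h import *
np.set_printoptions(precision=4,suppress=True)
im=cv2.imread('pics/full_top0.png')
a=cv2.resize(im[160:260,205:365],None,fx=5,fy=5,interpolation=cv2.INTER_CUBIC)
cv2.imwrite('pics/c1.png',a)
im=cv2.imread('pics/full_top0.png').astype(int)
m=((im[:,:,0]-im[:,:,2]>40)).astype(np.uint8); m[:, :285]=0; m[:160]=0;m[255:]=0;m[:,360:]=0
n,l,st,ce=cv2.connectedComponentsWithStats(m)
for i in range(1,n):
    if st[i,4]<30: continue
    yy,xx=np.nonzero(l==i); w=px('top',np.c_[xx,yy],0.025)[:,:2]; c=w.mean(0); u,s,v=np.linalg.svd(w-c,full_matrices=False)
    print(ce[i],st[i,4],c,np.degrees(np.arctan2(v[0,1],v[0,0]))%180)
E
```

```text
[338.627  186.8541] 185 [ 0.5504 -0.0357] 103.67372645194632
[340.2116 208.6296] 189 [ 0.4961 -0.0393] 93.68158503576541
[307.7513 219.5596] 193 [0.468  0.0411] 74.15178654217927
[339.0104 227.6042] 192 [ 0.4492 -0.0361] 81.25775851101831
```

View pics/c1.png

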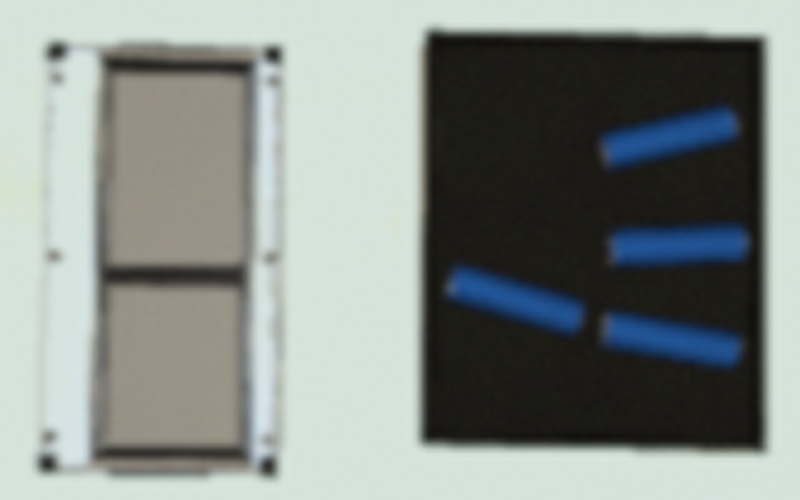

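```bash
python3 - <<'E'
from h import *
np.set_printoptions(precision=4,suppress=True)
f=lambda L:[(u/5+205,v/5+160) for u,v in L]
print(px('top',f([(48,45),(281,48),(40,469),(276,471)]),.064))
print('lip',px('top',f([(103,60),(98,450),(253,60),(247,455)]),.064))
print('fol',px('top',f([(104,272),(243,272)]),.045))
print('mat',px('top',f([(428,33),(766,38),(422,442),(764,448)]),.015))
# cover: corners in 1.5x view
print('cov',px('top',[(u/1.5,v/1.5) for u,v in [(207,273),(260,277),(195,380),(247,385)]],.004))
print('bar',px('top',[(u/1.5,v/1.5) for u,v in [(228,303),(223,354)]],.038))
E
```

```text
[[0.5855 0.27   0.064 ]
 [0.5855 0.1584 0.064 ]
 [0.3845 0.2693 0.064 ]
 [0.3851 0.1583 0.064 ]]
lip [[0.5786 0.2435 0.064 ]
 [0.3937 0.2422 0.064 ]
 [0.5796 0.1717 0.064 ]
 [0.3924 0.1721 0.064 ]]
fol [[0.4777 0.2426 0.045 ]
 [0.4786 0.1752 0.045 ]]
mat [[ 0.6013  0.0833  0.015 ]
 [ 0.601  -0.0877  0.015 ]
 [ 0.3959  0.0852  0.015 ]
 [ 0.3953 -0.0848  0.015 ]]
cov [[0.5581 0.4725 0.004 ]
 [0.5524 0.3818 0.004 ]
 [0.3771 0.4856 0.004 ]
 [0.37   0.3978 0.004 ]]
bar [[0.5057 0.4248 0.038 ]
 [0.4227 0.4299 0.038 ]]
```

{"name": "play_rows", "arguments": {"targets": [{"x": 7.15, "y": -9.65, "z": 0, "turn": -14.4, "fingers": 0.5}, {"x": 7.15, "y": -9.65, "z": 0, "turn": -14.4, "fingers": 0.5}, {"x": 7.15, "y": -9.65, "z": 0, "turn": -14.4, "fingers": 0.5}, {"x": 7.15, "y": -9.65, "z": 0, "turn": -14.4, "fingers": 0.5}, {"x": 7.15, "y": -9.65, "z": 0, "turn": -14.4, "fingers": 0.5}, {"x": 7.15, "y": -9.65, "z": 0, "turn": -14.4, "fingers": 0.5}, {"x": 7.15, "y": -9.65, "z": 0, "turn": -14.4, "fingers": 0.5}, {"x": 7.15, "y": -9.65, "z": 0, "turn": -14.4, "fingers": 0.5}, {"x": 7.15, "y": -9.65, "z": 0, "turn": -14.4, "fingers": 0.5}, {"x": 7.15, "y": -9.65, "z": 0, "turn": -14.4, "fingers": 0.5}, {"x": 7.15, "y": -9.65, "z": 0, "turn": -14.4, "fingers": 0.5}, {"x": 7.15, "y": -9.65, "z": 0, "turn": -14.4, "fingers": 0.5}, {"x": 7.15, "y": -9.65, "z": 0, "turn": -14.4, "fingers": 0.5}, {"x": 7.15, "y": -9.65, "z": 0, "turn": -14.4, "fingers": 0.5}, {"x": 7.15, "y": -9.65, "z": 0, "turn": -14.4, "fingers": 0.5}, {"x": 7.15, "y": -9.65, "z": 0, "turn": -14.4, "fingers": 0.5}]}}

```text
time_s: 1.43
tcp_pos: [0.4774, 0.2102, 0.2311]
tcp_rot: [[-0.004, 1.0, -0.001], [1.0, 0.004, 0.001], [0.001, -0.001, -1.0]]
force: [-0.4, 0.4, -0.4]
width: 0.5
grip_force: 0.0
```

```bash
python3 - <<'E'
from h import *
np.set_printoptions(precision=4,suppress=True)
save('wrist','w1.png',s=1.5)
o=arm.get_obs(); print(o['tcp_pos'],o['tcp_rot'],o['joint_pos'],o['width'])
print(proj('wrist',[[.478,.208,.045],[.58,.208,.01],[.485,.208,.01]]))
E
```

```text
[0.4774 0.2102 0.2311] [[-0.0041  1.     -0.0007]
 [ 1.      0.0041  0.0005]
 [ 0.0005 -0.0007 -1.    ]] [-0.5802  0.3476  0.1665  1.7736 -0.0669  1.0263 -0.3847] 0.49738819534422735
[[258.8026 165.9761]
 [342.4149 159.2662]
 [264.5696 158.9293]]
```

View pics/w1.png

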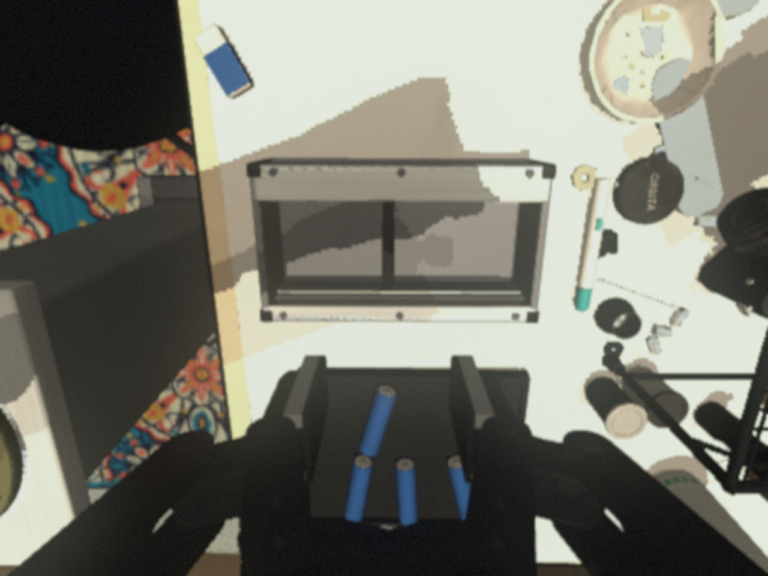

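The follower is at about (388,245) in the enlarged view, which matches my estimate. The wide lip is on the +y side.

```bash
python3 - <<'E'
from h import *
np.set_printoptions(precision=4,suppress=True)
o=arm.get_obs()
f=lambda L:[(u/1.5,v/1.5) for u,v in L]
print(px('wrist',f([(248,168),(556,168),(538,320),(262,320)]),.064))
print('inner lip', px('wrist',f([(270,200),(530,200),(280,305),(525,305)]),.064))
print('fol', px('wrist',f([(388,203),(388,285)]),.045))
E
```

```text
[[0.3852 0.2674 0.064 ]
 [0.5885 0.2683 0.064 ]
 [0.5884 0.1596 0.064 ]
 [0.3853 0.1586 0.064 ]]
inner lip [[0.3981 0.2465 0.064 ]
 [0.5735 0.2472 0.064 ]
 [0.3994 0.1705 0.064 ]
 [0.5776 0.1713 0.064 ]]
fol [[0.4777 0.2419 0.045 ]
 [0.478  0.1798 0.045 ]]
```

{"name": "play_rows", "arguments": {"targets": [{"x": 0, "y": 0, "z": -1, "fingers": 0.5}, {"x": 0, "y": 0, "z": -2, "fingers": 0.5}, {"x": 0, "y": 0, "z": -3, "fingers": 0.5}, {"x": 0, "y": 0, "z": -4, "fingers": 0.6}, {"x": 0, "y": 0, "z": -4.8, "fingers": 0.6}, {"x": 0, "y": 0, "z": -4.8, "fingers": 1}, {"x": 0, "y": 0, "z": -4.8, "fingers": 1}, {"x": 0, "y": 0, "z": -4.8, "fingers": 1}, {"x": 0, "y": 0, "z": -4.8, "fingers": 1}, {"x": 0, "y": 0, "z": -4.8, "fingers": 1}, {"x": 0, "y": 0, "z": -4.8, "fingers": 1}]}}

```text
invalid input at $.targets[0]: expected keys fingers, x, y, z, turn
```

{"name": "play_rows", "arguments": {"targets": [{"x": 0, "y": 0, "z": -1, "turn": 0, "fingers": 0.5}, {"x": 0, "y": 0, "z": -2, "turn": 0, "fingers": 0.5}, {"x": 0, "y": 0, "z": -3, "turn": 0, "fingers": 0.5}, {"x": 0, "y": 0, "z": -4, "turn": 0, "fingers": 0.6}, {"x": 0, "y": 0, "z": -4.8, "turn": 0, "fingers": 0.6}, {"x": 0, "y": 0, "z": -4.8, "turn": 0, "fingers": 1}, {"x": 0, "y": 0, "z": -4.8, "turn": 0, "fingers": 1}, {"x": 0, "y": 0, "z": -4.8, "turn": 0, "fingers": 1}, {"x": 0, "y": 0, "z": -4.8, "turn": 0, "fingers": 1}, {"x": 0, "y": 0, "z": -4.8, "turn": 0, "fingers": 1}, {"x": 0, "y": 0, "z": -4.8, "turn": 0, "fingers": 1}]}}

```text
time_s: 2.4
tcp_pos: [0.4777, 0.2092, 0.0396]
tcp_rot: [[-0.002, 1.0, -0.001], [1.0, 0.002, 0.001], [0.001, -0.001, -1.0]]
force: [-0.6, 2.9, -20.5]
width: 0.065
grip_force: 59.0
```

{"name": "play_rows", "arguments": {"targets": [{"x": -0.3, "y": 0, "z": 0, "turn": 0, "fingers": 1}, {"x": -0.6, "y": 0, "z": 0, "turn": 0, "fingers": 1}, {"x": -0.9, "y": 0, "z": 0, "turn": 0, "fingers": 1}, {"x": -1.2, "y": 0, "z": 0, "turn": 0, "fingers": 1}, {"x": -1.35, "y": 0, "z": 0, "turn": 0, "fingers": 1}, {"x": -1.35, "y": 0, "z": 0, "turn": 0, "fingers": 1}]}}

```text
time_s: 2.9
tcp_pos: [0.4229, 0.2092, 0.0396]
tcp_rot: [[-0.003, 1.0, -0.001], [1.0, 0.003, 0.0], [0.0, -0.001, -1.0]]
force: [-1.5, 2.8, -23.1]
width: 0.062
grip_force: 58.9
```

{"name": "play_rows", "arguments": {"targets": [{"x": 0, "y": 0, "z": 0, "turn": 0, "fingers": 0.6}, {"x": 0, "y": 0, "z": 0, "turn": 0, "fingers": 0.6}, {"x": 0, "y": 0, "z": 1, "turn": 0, "fingers": 0.6}, {"x": 0, "y": 0, "z": 2, "turn": 0, "fingers": 0.6}, {"x": 0, "y": 0, "z": 2.4, "turn": 0, "fingers": 0.6}, {"x": 0, "y": 0, "z": 2.4, "turn": 0, "fingers": 0.6}]}}

```text
time_s: 3.4
tcp_pos: [0.4286, 0.2096, 0.141]
tcp_rot: [[0.0, 1.0, 0.011], [1.0, -0.0, 0.005], [0.005, 0.011, -1.0]]
force: [0.4, 0.9, -0.0]
width: 0.4
grip_force: 0.0
```

```bash
cat >> h.py <<'E'
np.set_printoptions(precision=4,suppress=True)
def cells(z=.025,cmd=None):
    im=arm.grab_frame('top').astype(int)
    m=((im[:,:,2]-im[:,:,0]>40)).astype(np.uint8); m[:,:215]=0; m[:160]=0;m[255:]=0;m[:,360:]=0
    n,l,st,ce=cv2.connectedComponentsWithStats(m)
    for i in range(1,n):
        if st[i,4]<15: continue
        yy,xx=np.nonzero(l==i); w=px('top',np.c_[xx,yy],z)[:,:2]; c=w.mean(0); u,s,v=np.linalg.svd(w-c,full_matrices=False)
        a=np.degrees(np.arctan2(v[0,1],v[0,0]))%180
        print(ce[i].round(),st[i,4],c,a.round(1), 'move',((c-cmd)/.04).round(2) if cmd is not None else '',((a-90)/5).round(2))
E
python3 - <<'E'
from h import *
print(arm.get_obs()['tcp_pos'],arm.get_obs()['width'])
cells(cmd=np.array([.424,.209]))
E
```

```text
[0.4286 0.2096 0.141 ] 0.39995779619830035
[339. 187.] 187 [ 0.5503 -0.0355] 103.9 move [ 3.16 -6.11] 2.77
[340. 209.] 190 [ 0.4962 -0.0393] 93.7 move [ 1.8  -6.21] 0.74
[308. 220.] 195 [0.468 0.041] 74.2 move [ 1.1 -4.2] -3.17
[339. 228.] 193 [ 0.4492 -0.0362] 81.0 move [ 0.63 -6.13] -1.79
```

{"name": "play_rows", "arguments": {"targets": [{"x": 3.16, "y": -6.11, "z": 0, "turn": 2.77, "fingers": 0.6}, {"x": 3.16, "y": -6.11, "z": 0, "turn": 2.77, "fingers": 0.6}, {"x": 3.16, "y": -6.11, "z": 0, "turn": 2.77, "fingers": 0.6}, {"x": 3.16, "y": -6.11, "z": 0, "turn": 2.77, "fingers": 0.6}, {"x": 3.16, "y": -6.11, "z": 0, "turn": 2.77, "fingers": 0.6}, {"x": 3.16, "y": -6.11, "z": 0, "turn": 2.77, "fingers": 0.6}, {"x": 3.16, "y": -6.11, "z": 0, "turn": 2.77, "fingers": 0.6}, {"x": 3.16, "y": -6.11, "z": 0, "turn": 2.77, "fingers": 0.6}, {"x": 3.16, "y": -6.11, "z": -0.8, "turn": 2.77, "fingers": 0.6}, {"x": 3.16, "y": -6.11, "z": -1.6, "turn": 2.77, "fingers": 0.6}, {"x": 3.16, "y": -6.11, "z": -2.4, "turn": 2.77, "fingers": 0.6}, {"x": 3.16, "y": -6.11, "z": -2.8, "turn": 2.77, "fingers": 0.6}, {"x": 3.16, "y": -6.11, "z": -3.05, "turn": 2.77, "fingers": 0.6}, {"x": 3.16, "y": -6.11, "z": -3.05, "turn": 2.77, "fingers": 0.6}, {"x": 3.16, "y": -6.11, "z": -3.05, "turn": 2.77, "fingers": 0.9}, {"x": 3.16, "y": -6.11, "z": -3.05, "turn": 2.77, "fingers": 0.9}, {"x": 3.16, "y": -6.11, "z": -3.05, "turn": 2.77, "fingers": 0.9}, {"x": 3.16, "y": -6.11, "z": -3.05, "turn": 2.77, "fingers": 0.9}]}}

```text
time_s: 4.95
tcp_pos: [0.5515, -0.0358, 0.0144]
tcp_rot: [[-0.241, 0.971, 0.002], [0.971, 0.241, -0.0], [-0.001, 0.002, -1.0]]
force: [1.3, -0.1, -0.0]
width: 0.188
grip_force: 58.6
```

{"name": "play_rows", "arguments": {"targets": [{"x": 0, "y": 0, "z": 1, "turn": 0, "fingers": 0.9}, {"x": 0, "y": 0, "z": 2, "turn": 0, "fingers": 0.9}, {"x": 0, "y": 0.5, "z": 3, "turn": -1, "fingers": 0.9}, {"x": 0, "y": 1.5, "z": 3, "turn": -2, "fingers": 0.9}, {"x": 0, "y": 2.5, "z": 3, "turn": -2.77, "fingers": 0.9}, {"x": 0, "y": 3.5, "z": 3, "turn": -2.77, "fingers": 0.9}, {"x": 0, "y": 4.5, "z": 3, "turn": -2.77, "fingers": 0.9}, {"x": 0, "y": 5.5, "z": 3, "turn": -2.77, "fingers": 0.9}, {"x": 0, "y": 6.09, "z": 3, "turn": -2.77, "fingers": 0.9}, {"x": 0, "y": 6.09, "z": 3, "turn": -2.77, "fingers": 0.9}, {"x": 0, "y": 6.09, "z": 3, "turn": -2.77, "fingers": 0.9}, {"x": 0, "y": 6.09, "z": 2.2, "turn": -2.77, "fingers": 0.9}, {"x": 0, "y": 6.09, "z": 1.4, "turn": -2.77, "fingers": 0.9}, {"x": 0, "y": 6.09, "z": 0.8, "turn": -2.77, "fingers": 0.9}, {"x": 0, "y": 6.09, "z": 0.4, "turn": -2.77, "fingers": 0.9}, {"x": 0, "y": 6.09, "z": 0.1, "turn": -2.77, "fingers": 0.9}, {"x": 0, "y": 6.09, "z": 0.04, "turn": -2.77, "fingers": 0.9}, {"x": 0, "y": 6.09, "z": 0.04, "turn": -2.77, "fingers": 0.9}]}}

```text
time_s: 6.45
tcp_pos: [0.5513, 0.2054, 0.0207]
tcp_rot: [[0.002, 1.0, 0.003], [1.0, -0.002, 0.001], [0.001, 0.003, -1.0]]
force: [-18.9, -5.7, 49.5]
width: 0.177
grip_force: 110.5
```

```bash
python3 - <<'E'
from h import *
im1=arm.grab_frame('scene')[:,:,::-1]; im2=arm.grab_frame('wrist')[:,:,::-1]
a=cv2.resize(im1[150:250,170:300],(520,400),interpolation=cv2.INTER_CUBIC)
cv2.imwrite('pics/p1.png',np.vstack([a[:300],cv2.resize(im2[100:360,40:490],(520,300),interpolation=cv2.INTER_CUBIC)]))
print(arm.get_obs()['force'],arm.get_obs()['tcp_pos'])
E
```

```text
[-19.5813  -4.8027  49.8843] [0.5513 0.2054 0.0207]
```

View pics/p1.png

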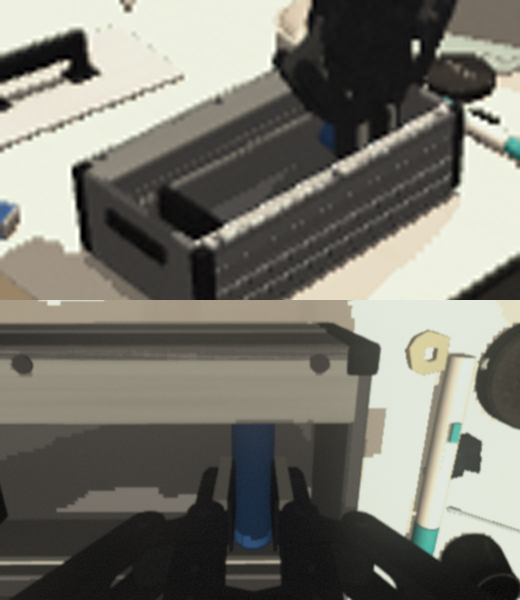

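```bash
python3 - <<'E'
from h import *
f=lambda u,v:(40+u/520*450,100+(v-300)/300*260)
print(px('wrist',[f(253,545),f(253,530)],.02),px('wrist',[f(253,425)],.06),px('wrist',[f(370,520)],.07))
E
```

```text
[[0.5521 0.1634 0.02  ]
 [0.5521 0.1724 0.02  ]] [[0.5521 0.2443 0.06  ]] [[0.5892 0.2158 0.07  ]]
```

{"name": "play_rows", "arguments": {"targets": [{"x": 0, "y": 0, "z": 0.3, "turn": 0, "fingers": 0.9}, {"x": 0, "y": 0, "z": 0.8, "turn": 0, "fingers": 0.9}, {"x": 0, "y": 0, "z": 1.6, "turn": 0, "fingers": 0.9}, {"x": -0.5, "y": 0, "z": 2.4, "turn": 0, "fingers": 0.9}, {"x": -0.75, "y": 0, "z": 3, "turn": 0, "fingers": 0.9}, {"x": -0.75, "y": 0, "z": 3, "turn": 0, "fingers": 0.9}, {"x": -0.75, "y": 0, "z": 3, "turn": 0, "fingers": 0.9}]}}

```text
time_s: 7.13
tcp_pos: [0.5217, 0.2064, 0.137]
tcp_rot: [[0.001, 1.0, 0.004], [1.0, -0.001, 0.001], [0.001, 0.004, -1.0]]
force: [-0.2, -0.4, -0.7]
width: 0.179
grip_force: 84.5
```

```bash
python3 - <<'E'
from h import *
im1=arm.grab_frame('scene')[:,:,::-1]; im2=arm.grab_frame('wrist')[:,:,::-1]
a=cv2.resize(im1[100:230,170:300],(520,520),interpolation=cv2.INTER_CUBIC)
cv2.imwrite('pics/p2.png',np.vstack([a[:300],cv2.resize(im2[100:360,40:490],(520,300),interpolation=cv2.INTER_CUBIC)]))
o=arm.get_obs();print(o['force'],o['tcp_pos'],o['width'])
cells(.14)
E
```

```text
[-0.0155 -0.0776 -0.3298] [0.521  0.2065 0.1347] 0.17509834918131323
[340. 209.] 197 [ 0.492  -0.0126] 93.6 move  0.71
[308. 220.] 203 [0.4674 0.058 ] 74.2 move  -3.15
[339. 228.] 198 [ 0.4512 -0.009 ] 80.7 move  -1.87
```

View pics/p2.png

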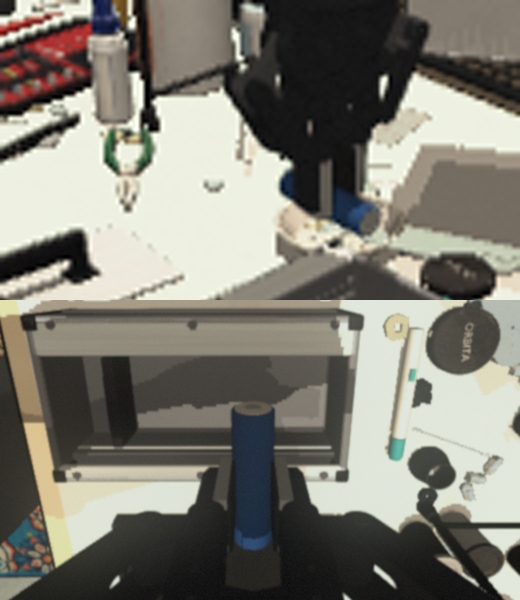

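```bash
python3 - <<'E'
from h import *
c=np.array([.521,.2065,.139])
for t in(-20,-10,0,10,20):
    d=32.5e-3*np.array([0,np.cos(np.radians(t)),np.sin(np.radians(t))])
    q=proj('scene',[c+d,c-d]); w=proj('wrist',[c+d,c-d])
    print(t,((q-[170,100])*4).round(),((w-[40,100])*[520/450,300/260]+[0,300]).round())
E
```

```text
-20 [[292. 202.]
 [368. 206.]] [[252. 404.]
 [252. 551.]]
-10 [[290. 193.]
 [370. 215.]] [[252. 405.]
 [252. 545.]]
0 [[290. 184.]
 [370. 225.]] [[251. 409.]
 [252. 537.]]
10 [[290. 175.]
 [370. 234.]] [[251. 414.]
 [252. 529.]]
20 [[292. 167.]
 [368. 241.]] [[251. 423.]
 [252. 519.]]
```

{"name": "play_rows", "arguments": {"targets": [{"x": -0.15, "y": 0.03, "z": -0.8, "turn": 0, "fingers": 0.9}, {"x": -0.15, "y": 0.03, "z": -1.6, "turn": 0, "fingers": 0.9}, {"x": -0.15, "y": 0.03, "z": -2.2, "turn": 0, "fingers": 0.9}, {"x": -0.15, "y": 0.03, "z": -2.5, "turn": 0, "fingers": 0.9}, {"x": -0.15, "y": 0.03, "z": -2.7, "turn": 0, "fingers": 0.9}, {"x": -0.15, "y": 0.03, "z": -2.8, "turn": 0, "fingers": 0.9}, {"x": -0.15, "y": 0.03, "z": -2.8, "turn": 0, "fingers": 0.9}]}}

```text
time_s: 7.87
tcp_pos: [0.5145, 0.2085, 0.0218]
tcp_rot: [[-0.001, 1.0, -0.002], [1.0, 0.001, -0.001], [-0.001, -0.002, -1.0]]
force: [-0.7, -0.4, -0.4]
width: 0.178
grip_force: 84.5
```

{"name": "play_rows", "arguments": {"targets": [{"x": 0, "y": 0, "z": -0.1, "turn": 0, "fingers": 0.9}, {"x": 0, "y": 0, "z": -0.15, "turn": 0, "fingers": 0.9}, {"x": 0, "y": 0, "z": -0.15, "turn": 0, "fingers": 0.9}]}}

```text
time_s: 8.12
tcp_pos: [0.515, 0.2091, 0.0171]
tcp_rot: [[-0.001, 1.0, 0.001], [1.0, 0.001, 0.0], [0.0, 0.001, -1.0]]
force: [0.1, 0.3, -0.9]
width: 0.176
grip_force: 84.5
```

{"name": "play_rows", "arguments": {"targets": [{"x": 0, "y": 0, "z": 0, "turn": 0, "fingers": 0.7}, {"x": 0, "y": 0, "z": 0, "turn": 0, "fingers": 0.7}, {"x": 0, "y": 0, "z": 0, "turn": 0, "fingers": 0.7}, {"x": 0, "y": 0, "z": 0.6, "turn": 0, "fingers": 0.7}, {"x": 0, "y": 0, "z": 1.4, "turn": 0, "fingers": 0.7}, {"x": 0, "y": 0, "z": 2.4, "turn": 0, "fingers": 0.6}, {"x": 0, "y": 0, "z": 3, "turn": 0, "fingers": 0.6}, {"x": 0, "y": 0, "z": 3, "turn": 0, "fingers": 0.6}]}}

```text
time_s: 8.78
tcp_pos: [0.5176, 0.2099, 0.1425]
tcp_rot: [[-0.001, 1.0, 0.009], [1.0, 0.001, 0.004], [0.004, 0.009, -1.0]]
force: [0.6, -0.5, 0.7]
width: 0.398
grip_force: 0.0
```

```bash
python3 - <<'E'
from h import *
o=arm.get_obs();print(o['tcp_pos'],o['width'])
cells(cmd=np.array([.5144,.2092]))
im=arm.grab_frame('wrist').astype(int)
m=((im[:,:,2]-im[:,:,0]>40)).astype(np.uint8)
n,l,st,ce=cv2.connectedComponentsWithStats(m)
for i in range(1,n):
    if st[i,4]>100: print(ce[i],st[i],px('wrist',[ce[i]],.025))
E
```

```text
[0.5176 0.2099 0.1425] 0.39750661278323013
[340. 209.] 196 [ 0.4963 -0.0398] 93.6 move [-0.45 -6.22] 0.73
[308. 220.] 201 [0.4679 0.041 ] 74.4 move [-1.16 -4.2 ] -3.13
[339. 228.] 199 [ 0.4493 -0.036 ] 80.5 move [-1.63 -6.13] -1.9
[61.2795 30.7215] [  41    7   42   48 1027] [[0.367  0.3307 0.025 ]]
[ 12.3803 138.1113] [   0  105   37   56 1015] [[0.3095 0.2496 0.025 ]]
[255.3065 207.7647] [248 196  16  23 323] [[0.5132 0.1868 0.025 ]]
[385.106  230.6424] [380 223  11  17 151] [[0.6339 0.164  0.025 ]]
[ 58.6234 304.5983] [ 47 292  26  23 239] [[0.3134 0.0809 0.025 ]]
[217.7763 327.364 ] [213 313  13  33 228] [[0.4737 0.0521 0.025 ]]
[ 44.0087 338.1478] [ 19 335  46   6 115] [[0.289  0.0379 0.025 ]]
```

{"name": "play_rows", "arguments": {"targets": [{"x": -0.45, "y": -6.2, "z": 0, "turn": 0.73, "fingers": 0.6}, {"x": -0.45, "y": -6.2, "z": 0, "turn": 0.73, "fingers": 0.6}, {"x": -0.45, "y": -6.2, "z": 0, "turn": 0.73, "fingers": 0.6}, {"x": -0.45, "y": -6.2, "z": 0, "turn": 0.73, "fingers": 0.6}, {"x": -0.45, "y": -6.2, "z": 0, "turn": 0.73, "fingers": 0.6}, {"x": -0.45, "y": -6.2, "z": 0, "turn": 0.73, "fingers": 0.6}, {"x": -0.45, "y": -6.2, "z": 0, "turn": 0.73, "fingers": 0.6}, {"x": -0.45, "y": -6.2, "z": 0, "turn": 0.73, "fingers": 0.6}, {"x": -0.45, "y": -6.2, "z": -0.8, "turn": 0.73, "fingers": 0.6}, {"x": -0.45, "y": -6.2, "z": -1.6, "turn": 0.73, "fingers": 0.6}, {"x": -0.45, "y": -6.2, "z": -2.4, "turn": 0.73, "fingers": 0.6}, {"x": -0.45, "y": -6.2, "z": -2.8, "turn": 0.73, "fingers": 0.6}, {"x": -0.45, "y": -6.2, "z": -3.05, "turn": 0.73, "fingers": 0.6}, {"x": -0.45, "y": -6.2, "z": -3.05, "turn": 0.73, "fingers": 0.6}, {"x": -0.45, "y": -6.2, "z": -3.05, "turn": 0.73, "fingers": 0.9}, {"x": -0.45, "y": -6.2, "z": -3.05, "turn": 0.73, "fingers": 0.9}, {"x": -0.45, "y": -6.2, "z": -3.05, "turn": 0.73, "fingers": 0.9}, {"x": -0.45, "y": -6.2, "z": -3.05, "turn": 0.73, "fingers": 0.9}]}}

```text
time_s: 10.38
tcp_pos: [0.4975, -0.0388, 0.0159]
tcp_rot: [[-0.065, 0.998, 0.002], [0.998, 0.065, 0.0], [-0.0, 0.002, -1.0]]
force: [0.6, -0.6, 0.1]
width: 0.192
grip_force: 59.1
```

{"name": "play_rows", "arguments": {"targets": [{"x": 0, "y": 0, "z": 1, "turn": 0, "fingers": 0.9}, {"x": 0, "y": 0, "z": 2, "turn": 0, "fingers": 0.9}, {"x": 0, "y": 0.5, "z": 3, "turn": -0.73, "fingers": 0.9}, {"x": -0.2, "y": 1.5, "z": 3, "turn": -0.73, "fingers": 0.9}, {"x": -0.4, "y": 2.5, "z": 3, "turn": -0.73, "fingers": 0.9}, {"x": -0.71, "y": 3.5, "z": 3, "turn": -0.73, "fingers": 0.9}, {"x": -0.71, "y": 4.5, "z": 3, "turn": -0.73, "fingers": 0.9}, {"x": -0.71, "y": 5.5, "z": 3, "turn": -0.73, "fingers": 0.9}, {"x": -0.71, "y": 6.18, "z": 3, "turn": -0.73, "fingers": 0.9}, {"x": -0.71, "y": 6.18, "z": 3, "turn": -0.73, "fingers": 0.9}, {"x": -0.71, "y": 6.18, "z": 3, "turn": -0.73, "fingers": 0.9}, {"x": -0.71, "y": 6.18, "z": 2.2, "turn": -0.73, "fingers": 0.9}, {"x": -0.71, "y": 6.18, "z": 1.4, "turn": -0.73, "fingers": 0.9}, {"x": -0.71, "y": 6.18, "z": 0.8, "turn": -0.73, "fingers": 0.9}, {"x": -0.71, "y": 6.18, "z": 0.4, "turn": -0.73, "fingers": 0.9}, {"x": -0.71, "y": 6.18, "z": 0.15, "turn": -0.73, "fingers": 0.9}, {"x": -0.71, "y": 6.18, "z": 0.06, "turn": -0.73, "fingers": 0.9}, {"x": -0.71, "y": 6.18, "z": 0.06, "turn": -0.73, "fingers": 0.9}]}}

```text
time_s: 11.88
tcp_pos: [0.4684, 0.2074, 0.0173]
tcp_rot: [[-0.0, 1.0, -0.0], [1.0, 0.0, -0.0], [-0.0, -0.0, -1.0]]
force: [-0.4, 1.9, -1.4]
width: 0.188
grip_force: 59.9
```

Next I'll push cell 1 forward with the front finger, then release and rise.

{"name": "play_rows", "arguments": {"targets": [{"x": 0.2, "y": 0, "z": 0, "turn": 0, "fingers": 0.9}, {"x": 0.4, "y": 0, "z": 0, "turn": 0, "fingers": 0.9}, {"x": 0.6, "y": 0, "z": 0, "turn": 0, "fingers": 0.9}, {"x": 0.8, "y": 0, "z": 0, "turn": 0, "fingers": 0.9}, {"x": 1.0, "y": 0, "z": 0, "turn": 0, "fingers": 0.9}, {"x": 1.1, "y": 0, "z": 0, "turn": 0, "fingers": 0.9}, {"x": 1.1, "y": 0, "z": 0, "turn": 0, "fingers": 0.9}, {"x": 1.1, "y": 0, "z": 0, "turn": 0, "fingers": 0.7}, {"x": 1.1, "y": 0, "z": 0, "turn": 0, "fingers": 0.7}, {"x": 1.1, "y": 0, "z": 0, "turn": 0, "fingers": 0.7}, {"x": 1.1, "y": 0, "z": 0.6, "turn": 0, "fingers": 0.7}, {"x": 1.1, "y": 0, "z": 1.4, "turn": 0, "fingers": 0.7}, {"x": 1.1, "y": 0, "z": 2.4, "turn": 0, "fingers": 0.6}, {"x": 1.1, "y": 0, "z": 3, "turn": 0, "fingers": 0.6}, {"x": 1.1, "y": 0, "z": 3, "turn": 0, "fingers": 0.6}]}}

```text
time_s: 13.13
tcp_pos: [0.5165, 0.2084, 0.1437]
tcp_rot: [[-0.0, 1.0, 0.01], [1.0, -0.0, 0.004], [0.004, 0.01, -1.0]]
force: [1.7, 0.6, -0.7]
width: 0.398
grip_force: 0.0
```

```bash
cat >> h.py <<'E'
def inbox():
    im=arm.grab_frame('wrist').astype(int)
    m=((im[:,:,2]-im[:,:,0]>35)).astype(np.uint8)
    n,l,st,ce=cv2.connectedComponentsWithStats(m)
    for i in range(1,n):
        p=px('wrist',[ce[i]],.025)[0]
        if st[i,4]>60 and .42<p[0]<.6 and .165<p[1]<.26: print('box',ce[i],st[i],p)
E
python3 - <<'E'
from h import *
o=arm.get_obs();print(o['tcp_pos'],o['width'])
cells(cmd=np.array([.512,.2084]))
inbox()
E
```

```text
[0.5165 0.2084 0.1437] 0.3984880004429809
[308. 220.] 202 [0.4679 0.0413] 74.0 move [-1.1  -4.18] -3.19
[339. 228.] 199 [ 0.4494 -0.036 ] 80.9 move [-1.57 -6.11] -1.82
box [299.552 168.184] [295 157  10  22 125] [0.5507 0.2221 0.025 ]
box [298.2052 199.6209] [289 179  18  39 575] [0.5507 0.1929 0.025 ]
box [243.5802 206.6539] [236 194  17  26 393] [0.5013 0.1861 0.025 ]
```

{"name": "play_rows", "arguments": {"targets": [{"x": -1.57, "y": -6.1, "z": 0, "turn": -1.82, "fingers": 0.6}, {"x": -1.57, "y": -6.1, "z": 0, "turn": -1.82, "fingers": 0.6}, {"x": -1.57, "y": -6.1, "z": 0, "turn": -1.82, "fingers": 0.6}, {"x": -1.57, "y": -6.1, "z": 0, "turn": -1.82, "fingers": 0.6}, {"x": -1.57, "y": -6.1, "z": 0, "turn": -1.82, "fingers": 0.6}, {"x": -1.57, "y": -6.1, "z": 0, "turn": -1.82, "fingers": 0.6}, {"x": -1.57, "y": -6.1, "z": 0, "turn": -1.82, "fingers": 0.6}, {"x": -1.57, "y": -6.1, "z": 0, "turn": -1.82, "fingers": 0.6}, {"x": -1.57, "y": -6.1, "z": -0.8, "turn": -1.82, "fingers": 0.6}, {"x": -1.57, "y": -6.1, "z": -1.6, "turn": -1.82, "fingers": 0.6}, {"x": -1.57, "y": -6.1, "z": -2.4, "turn": -1.82, "fingers": 0.6}, {"x": -1.57, "y": -6.1, "z": -2.8, "turn": -1.82, "fingers": 0.6}, {"x": -1.57, "y": -6.1, "z": -3.06, "turn": -1.82, "fingers": 0.6}, {"x": -1.57, "y": -6.1, "z": -3.06, "turn": -1.82, "fingers": 0.6}, {"x": -1.57, "y": -6.1, "z": -3.06, "turn": -1.82, "fingers": 0.9}, {"x": -1.57, "y": -6.1, "z": -3.06, "turn": -1.82, "fingers": 0.9}, {"x": -1.57, "y": -6.1, "z": -3.06, "turn": -1.82, "fingers": 0.9}, {"x": -1.57, "y": -6.1, "z": -3.06, "turn": -1.82, "fingers": 0.9}]}}

```text
time_s: 14.73
tcp_pos: [0.4502, -0.0355, 0.0156]
tcp_rot: [[0.156, 0.988, 0.002], [0.988, -0.156, 0.0], [0.0, 0.002, -1.0]]
force: [0.8, -0.5, -0.2]
width: 0.185
grip_force: 58.6
```

```bash
python3 - <<'E'
from h import *
im=arm.grab_frame('top')[:,:,::-1]
cv2.imwrite('pics/p3.png',cv2.resize(im[155:265,205:365],None,fx=5,fy=5,interpolation=cv2.INTER_CUBIC))
cells()
E
```

```text
[240. 185.] 171 [0.5521 0.2104] 92.1 move  0.42
[241. 204.] 150 [0.5031 0.207 ] 90.8 move  0.15
[307. 219.] 174 [0.4686 0.0432] 73.9 move  -3.22
[331. 226.] 30 [ 0.4533 -0.016 ] 84.4 move  -1.13
```

View pics/p3.png

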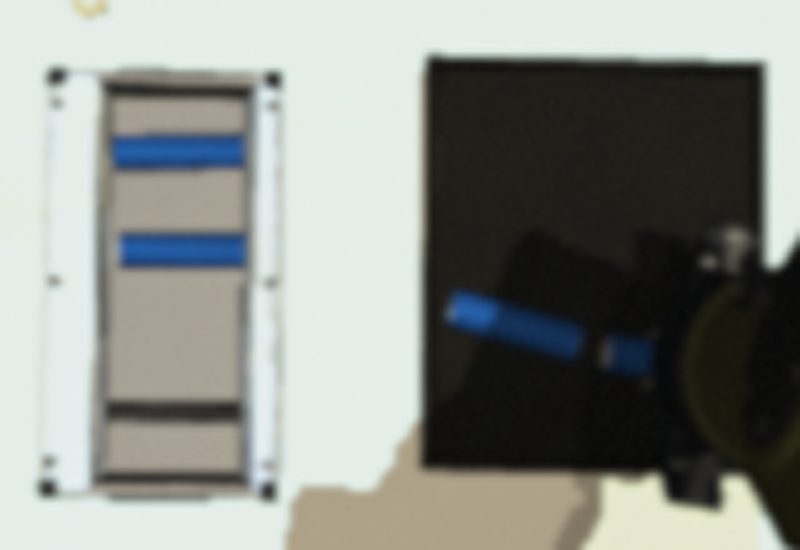

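The two placed cells lie straight across the bay at (180,152) and (182,250), and the follower is at row 410. Now I'll carry the third cell in.

{"name": "play_rows", "arguments": {"targets": [{"x": 0, "y": 0, "z": 1, "turn": 0, "fingers": 0.9}, {"x": 0, "y": 0, "z": 2, "turn": 0, "fingers": 0.9}, {"x": 0, "y": 0.5, "z": 3, "turn": 1, "fingers": 0.9}, {"x": 0.1, "y": 1.5, "z": 3, "turn": 1.82, "fingers": 0.9}, {"x": 0.2, "y": 2.5, "z": 3, "turn": 1.82, "fingers": 0.9}, {"x": 0.27, "y": 3.5, "z": 3, "turn": 1.82, "fingers": 0.9}, {"x": 0.27, "y": 4.5, "z": 3, "turn": 1.82, "fingers": 0.9}, {"x": 0.27, "y": 5.5, "z": 3, "turn": 1.82, "fingers": 0.9}, {"x": 0.27, "y": 6.13, "z": 3, "turn": 1.82, "fingers": 0.9}, {"x": 0.27, "y": 6.13, "z": 3, "turn": 1.82, "fingers": 0.9}, {"x": 0.27, "y": 6.13, "z": 3, "turn": 1.82, "fingers": 0.9}, {"x": 0.27, "y": 6.13, "z": 2.2, "turn": 1.82, "fingers": 0.9}, {"x": 0.27, "y": 6.13, "z": 1.4, "turn": 1.82, "fingers": 0.9}, {"x": 0.27, "y": 6.13, "z": 0.8, "turn": 1.82, "fingers": 0.9}, {"x": 0.27, "y": 6.13, "z": 0.4, "turn": 1.82, "fingers": 0.9}, {"x": 0.27, "y": 6.13, "z": 0.15, "turn": 1.82, "fingers": 0.9}, {"x": 0.27, "y": 6.13, "z": 0.06, "turn": 1.82, "fingers": 0.9}, {"x": 0.27, "y": 6.13, "z": 0.06, "turn": 1.82, "fingers": 0.9}]}}

```text
time_s: 16.33
tcp_pos: [0.4604, 0.2083, 0.0171]
tcp_rot: [[0.0, 1.0, -0.001], [1.0, -0.0, -0.001], [-0.001, -0.001, -1.0]]
force: [0.2, -0.2, -0.3]
width: 0.185
grip_force: 58.8
```

{"name": "play_rows", "arguments": {"targets": [{"x": 0.2, "y": 0, "z": 0, "turn": 0, "fingers": 0.9}, {"x": 0.4, "y": 0, "z": 0, "turn": 0, "fingers": 0.9}, {"x": 0.6, "y": 0, "z": 0, "turn": 0, "fingers": 0.9}, {"x": 0.8, "y": 0, "z": 0, "turn": 0, "fingers": 0.9}, {"x": 1.0, "y": 0, "z": 0, "turn": 0, "fingers": 0.9}, {"x": 1.2, "y": 0, "z": 0, "turn": 0, "fingers": 0.9}, {"x": 1.32, "y": 0, "z": 0, "turn": 0, "fingers": 0.9}, {"x": 1.32, "y": 0, "z": 0, "turn": 0, "fingers": 0.9}, {"x": 1.32, "y": 0, "z": 0, "turn": 0, "fingers": 0.7}, {"x": 1.32, "y": 0, "z": 0, "turn": 0, "fingers": 0.7}, {"x": 1.32, "y": 0, "z": 0, "turn": 0, "fingers": 0.7}, {"x": 1.32, "y": 0, "z": 0.6, "turn": 0, "fingers": 0.7}, {"x": 1.32, "y": 0, "z": 1.4, "turn": 0, "fingers": 0.7}, {"x": 1.32, "y": 0, "z": 2.4, "turn": 0, "fingers": 0.6}, {"x": 1.32, "y": 0, "z": 3, "turn": 0, "fingers": 0.6}, {"x": 1.32, "y": 0, "z": 3, "turn": 0, "fingers": 0.6}]}}

```text
time_s: 17.67
tcp_pos: [0.5174, 0.2103, 0.1442]
tcp_rot: [[-0.001, 1.0, 0.011], [1.0, 0.001, 0.005], [0.005, 0.011, -1.0]]
force: [1.0, -0.0, 0.6]
width: 0.398
grip_force: 0.0
```

```bash
python3 - <<'E'
from h import *
o=arm.get_obs();print(o['tcp_pos'],o['width'])
cells(cmd=np.array([.5128,.2096]))
inbox()
E
```

```text
[0.5174 0.2103 0.1442] 0.39765434976707525
[308. 220.] 202 [0.468  0.0411] 74.2 move [-1.12 -4.21] -3.15
box [298.065 167.42 ] [292 154  12  25 200] [0.5503 0.2246 0.025 ]
box [276.82 163.08] [273 156   9  17 100] [0.5317 0.2285 0.025 ]
box [296.8053 200.4868] [288 179  18  40 606] [0.5505 0.1938 0.025 ]
box [239.0516 206.8305] [231 194  17  26 407] [0.4982 0.1876 0.025 ]
box [272.4276 207.965 ] [264 194  18  28 428] [0.5286 0.1865 0.025 ]
```

{"name": "play_rows", "arguments": {"targets": [{"x": -1.12, "y": -4.21, "z": 0, "turn": -3.15, "fingers": 0.6}, {"x": -1.12, "y": -4.21, "z": 0, "turn": -3.15, "fingers": 0.6}, {"x": -1.12, "y": -4.21, "z": 0, "turn": -3.15, "fingers": 0.6}, {"x": -1.12, "y": -4.21, "z": 0, "turn": -3.15, "fingers": 0.6}, {"x": -1.12, "y": -4.21, "z": 0, "turn": -3.15, "fingers": 0.6}, {"x": -1.12, "y": -4.21, "z": 0, "turn": -3.15, "fingers": 0.6}, {"x": -1.12, "y": -4.21, "z": 0, "turn": -3.15, "fingers": 0.6}, {"x": -1.12, "y": -4.21, "z": -0.8, "turn": -3.15, "fingers": 0.6}, {"x": -1.12, "y": -4.21, "z": -1.6, "turn": -3.15, "fingers": 0.6}, {"x": -1.12, "y": -4.21, "z": -2.4, "turn": -3.15, "fingers": 0.6}, {"x": -1.12, "y": -4.21, "z": -2.8, "turn": -3.15, "fingers": 0.6}, {"x": -1.12, "y": -4.21, "z": -3.06, "turn": -3.15, "fingers": 0.6}, {"x": -1.12, "y": -4.21, "z": -3.06, "turn": -3.15, "fingers": 0.6}, {"x": -1.12, "y": -4.21, "z": -3.06, "turn": -3.15, "fingers": 0.9}, {"x": -1.12, "y": -4.21, "z": -3.06, "turn": -3.15, "fingers": 0.9}, {"x": -1.12, "y": -4.21, "z": -3.06, "turn": -3.15, "fingers": 0.9}, {"x": -1.12, "y": -4.21, "z": -3.06, "turn": -3.15, "fingers": 0.9}]}}

```text
time_s: 19.18
tcp_pos: [0.469, 0.0414, 0.0156]
tcp_rot: [[0.27, 0.963, 0.002], [0.963, -0.27, 0.0], [0.001, 0.001, -1.0]]
force: [0.2, -0.2, -0.0]
width: 0.186
grip_force: 58.6
```

```bash
python3 - <<'E'
from h import *
cells()
E
```

```text
[240. 189.] 334 [0.542  0.2094] 87.3 move  -0.54
[241. 206.] 171 [0.4998 0.2079] 89.2 move  -0.17
```

{"name": "play_rows", "arguments": {"targets": [{"x": 0, "y": 0, "z": 1, "turn": 0, "fingers": 0.9}, {"x": 0, "y": 0, "z": 2, "turn": 0, "fingers": 0.9}, {"x": 0, "y": 0.5, "z": 3, "turn": 1, "fingers": 0.9}, {"x": -0.1, "y": 1.5, "z": 3, "turn": 2, "fingers": 0.9}, {"x": -0.2, "y": 2.5, "z": 3, "turn": 3.15, "fingers": 0.9}, {"x": -0.25, "y": 3.5, "z": 3, "turn": 3.15, "fingers": 0.9}, {"x": -0.25, "y": 4.21, "z": 3, "turn": 3.15, "fingers": 0.9}, {"x": -0.25, "y": 4.21, "z": 3, "turn": 3.15, "fingers": 0.9}, {"x": -0.25, "y": 4.21, "z": 3, "turn": 3.15, "fingers": 0.9}, {"x": -0.25, "y": 4.21, "z": 2.2, "turn": 3.15, "fingers": 0.9}, {"x": -0.25, "y": 4.21, "z": 1.4, "turn": 3.15, "fingers": 0.9}, {"x": -0.25, "y": 4.21, "z": 0.8, "turn": 3.15, "fingers": 0.9}, {"x": -0.25, "y": 4.21, "z": 0.4, "turn": 3.15, "fingers": 0.9}, {"x": -0.25, "y": 4.21, "z": 0.15, "turn": 3.15, "fingers": 0.9}, {"x": -0.25, "y": 4.21, "z": 0.06, "turn": 3.15, "fingers": 0.9}, {"x": -0.25, "y": 4.21, "z": 0.06, "turn": 3.15, "fingers": 0.9}]}}

```text
time_s: 20.57
tcp_pos: [0.4584, 0.2084, 0.0171]
tcp_rot: [[0.0, 1.0, -0.001], [1.0, -0.0, -0.001], [-0.001, -0.001, -1.0]]
force: [0.5, 0.5, 0.1]
width: 0.188
grip_force: 58.8
```

{"name": "play_rows", "arguments": {"targets": [{"x": 0.15, "y": 0, "z": 0, "turn": 0, "fingers": 0.9}, {"x": 0.3, "y": 0, "z": 0, "turn": 0, "fingers": 0.9}, {"x": 0.45, "y": 0, "z": 0, "turn": 0, "fingers": 0.9}, {"x": 0.6, "y": 0, "z": 0, "turn": 0, "fingers": 0.9}, {"x": 0.75, "y": 0, "z": 0, "turn": 0, "fingers": 0.9}, {"x": 0.9, "y": 0, "z": 0, "turn": 0, "fingers": 0.9}, {"x": 0.95, "y": 0, "z": 0, "turn": 0, "fingers": 0.9}, {"x": 0.95, "y": 0, "z": 0, "turn": 0, "fingers": 0.9}, {"x": 0.95, "y": 0, "z": 0, "turn": 0, "fingers": 0.7}, {"x": 0.95, "y": 0, "z": 0, "turn": 0, "fingers": 0.7}, {"x": 0.95, "y": 0, "z": 0, "turn": 0, "fingers": 0.7}, {"x": 0.95, "y": 0, "z": 0.6, "turn": 0, "fingers": 0.7}, {"x": 0.95, "y": 0, "z": 1.4, "turn": 0, "fingers": 0.7}, {"x": 0.95, "y": 0, "z": 2.2, "turn": 0, "fingers": 0.6}, {"x": 0.95, "y": 0, "z": 2.2, "turn": 0, "fingers": 0.6}, {"x": -0.85, "y": 0, "z": 2.2, "turn": 0, "fingers": 0.6}, {"x": -0.85, "y": 0, "z": 2.2, "turn": 0, "fingers": 0.6}, {"x": -0.85, "y": 0, "z": 2.2, "turn": 0, "fingers": 0.6}, {"x": -0.85, "y": 0, "z": 2.2, "turn": 0, "fingers": 0.6}]}}

```text
time_s: 22.15
tcp_pos: [0.4239, 0.2098, 0.1063]
tcp_rot: [[-0.003, 1.0, 0.001], [1.0, 0.003, 0.001], [0.001, 0.001, -1.0]]
force: [0.4, 0.0, 1.1]
width: 0.402
grip_force: 0.0
```

```bash
python3 - <<'E'
from h import *
o=arm.get_obs();print(o['tcp_pos'],o['width'],o['force'])
inbox()
save('wrist','w2.png',s=1.5)
E
```

```text
[0.4239 0.2098 0.1063] 0.40168764486957703 [0.3515 0.0242 1.1259]
box [375.0465 200.8318] [ 361  164   29   75 1593] [0.518  0.2063 0.025 ]
box [400.5815 201.7536] [ 385  164   32   77 1668] [0.5383 0.2056 0.025 ]
box [426.4565 200.1317] [ 410  164   34   73 1564] [0.5585 0.2069 0.025 ]
box [334.627  207.9737] [ 322  166   24   73 1142] [0.4867 0.2002 0.025 ]
```

View pics/w2.png

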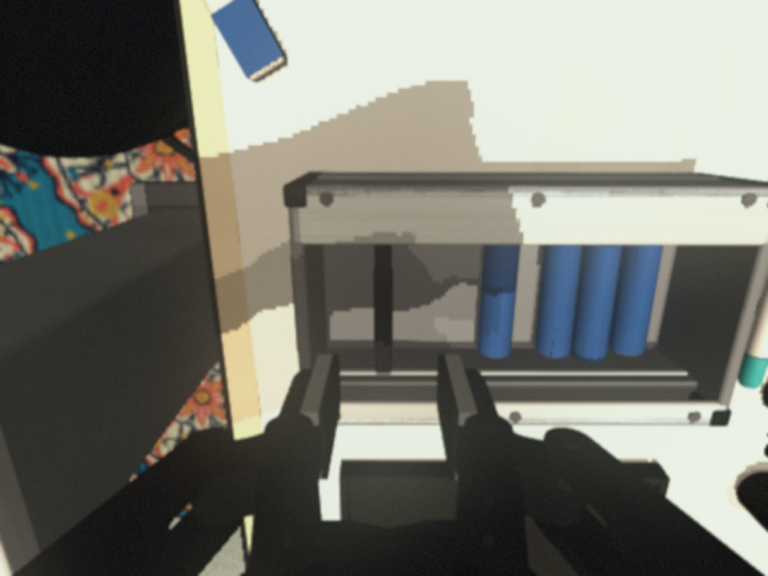

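All four cells are in the bay, with the follower at (383,310) under the fingers. I'll pinch it and push forward.

{"name": "play_rows", "arguments": {"targets": [{"x": 0, "y": 0, "z": -0.8, "turn": 0, "fingers": 0.6}, {"x": 0, "y": 0, "z": -1.4, "turn": 0, "fingers": 0.6}, {"x": 0, "y": 0, "z": -1.58, "turn": 0, "fingers": 0.6}, {"x": 0, "y": 0, "z": -1.58, "turn": 0, "fingers": 1}, {"x": 0, "y": 0, "z": -1.58, "turn": 0, "fingers": 1}, {"x": 0, "y": 0, "z": -1.58, "turn": 0, "fingers": 1}, {"x": 0, "y": 0, "z": -1.58, "turn": 0, "fingers": 1}, {"x": 0, "y": 0, "z": -1.58, "turn": 0, "fingers": 1}, {"x": 0.2, "y": 0, "z": -1.58, "turn": 0, "fingers": 1}, {"x": 0.4, "y": 0, "z": -1.58, "turn": 0, "fingers": 1}, {"x": 0.6, "y": 0, "z": -1.58, "turn": 0, "fingers": 1}, {"x": 0.8, "y": 0, "z": -1.58, "turn": 0, "fingers": 1}, {"x": 1.0, "y": 0, "z": -1.58, "turn": 0, "fingers": 1}, {"x": 1.2, "y": 0, "z": -1.58, "turn": 0, "fingers": 1}, {"x": 1.4, "y": 0, "z": -1.58, "turn": 0, "fingers": 1}, {"x": 1.55, "y": 0, "z": -1.58, "turn": 0, "fingers": 1}, {"x": 1.7, "y": 0, "z": -1.58, "turn": 0, "fingers": 1}, {"x": 1.8, "y": 0, "z": -1.58, "turn": 0, "fingers": 1}, {"x": 1.88, "y": 0, "z": -1.58, "turn": 0, "fingers": 1}, {"x": 1.88, "y": 0, "z": -1.58, "turn": 0, "fingers": 1}]}}

```text
time_s: 23.92
tcp_pos: [0.5018, 0.2093, 0.0426]
tcp_rot: [[-0.001, 1.0, 0.002], [1.0, 0.001, 0.001], [0.001, 0.002, -1.0]]
force: [0.1, -3.0, 4.4]
width: 0.053
grip_force: 60.5
```

{"name": "play_rows", "arguments": {"targets": [{"x": 0.03, "y": 0, "z": 0, "turn": 0, "fingers": 1}, {"x": 0.05, "y": 0, "z": 0, "turn": 0, "fingers": 1}, {"x": 0.05, "y": 0, "z": 0, "turn": 0, "fingers": 1}]}}

```text
time_s: 24.17
tcp_pos: [0.5022, 0.2094, 0.0425]
tcp_rot: [[-0.001, 1.0, 0.001], [1.0, 0.001, 0.0], [0.0, 0.001, -1.0]]
force: [-1.9, -2.7, 6.8]
width: 0.049
grip_force: 61.0
```

{"name": "play_rows", "arguments": {"targets": [{"x": 0.04, "y": 0, "z": 0, "turn": 0, "fingers": 1}, {"x": 0.06, "y": 0, "z": 0, "turn": 0, "fingers": 1}, {"x": 0.06, "y": 0, "z": 0, "turn": 0, "fingers": 1}]}}

```text
time_s: 24.42
tcp_pos: [0.5025, 0.2093, 0.0424]
tcp_rot: [[-0.002, 1.0, -0.003], [1.0, 0.002, -0.0], [-0.0, -0.003, -1.0]]
force: [-7.6, -2.3, 12.2]
width: 0.05
grip_force: 61.8
```

{"name": "play_rows", "arguments": {"targets": [{"x": 0.04, "y": 0, "z": 0, "turn": 0, "fingers": 1}, {"x": 0.06, "y": 0, "z": 0, "turn": 0, "fingers": 1}, {"x": 0.06, "y": 0, "z": 0, "turn": 0, "fingers": 1}]}}

```text
time_s: 24.67
tcp_pos: [0.5028, 0.2093, 0.0424]
tcp_rot: [[-0.002, 1.0, -0.007], [1.0, 0.002, -0.001], [-0.001, -0.007, -1.0]]
force: [-12.2, -2.6, 17.6]
width: 0.053
grip_force: 62.7
```

```bash
python3 - <<'E'
from h import *
im=arm.grab_frame('wrist')[:,:,::-1]
cv2.imwrite('pics/w3.png',cv2.resize(im[100:300,180:420],None,fx=3,fy=3,interpolation=cv2.INTER_CUBIC))
o=arm.get_obs();print(o['tcp_pos'],o['force'])
E
```

```text
[0.5027 0.2093 0.0424] [-11.8427  -2.45    16.6929]
```

View pics/w3.png

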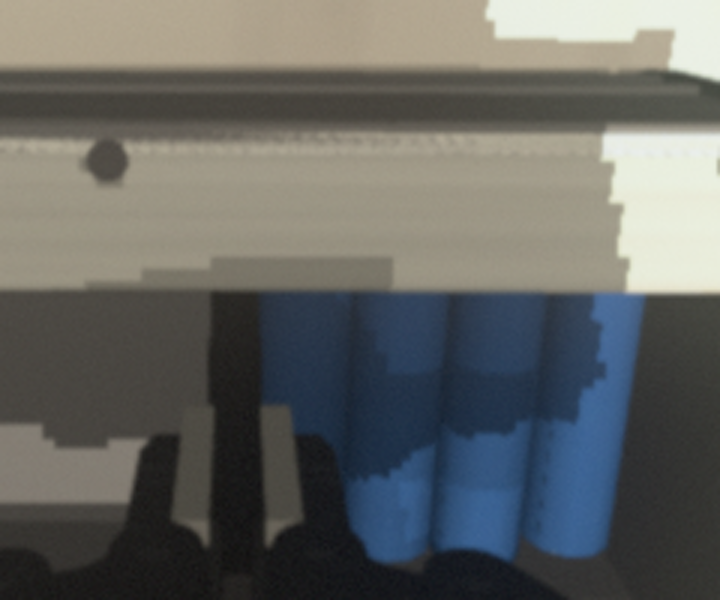

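The four cells are packed in contact between the follower and the end wall. Now I'll release and go above the cover.

{"name": "play_rows", "arguments": {"targets": [{"x": 0, "y": 0, "z": 0, "turn": 0, "fingers": 0.75}, {"x": 0, "y": 0, "z": 0, "turn": 0, "fingers": 0.75}, {"x": 0, "y": 0, "z": 0, "turn": 0, "fingers": 0.75}, {"x": 0, "y": 0, "z": 0.6, "turn": 0, "fingers": 0.7}, {"x": 0, "y": 0, "z": 1.4, "turn": 0, "fingers": 0.5}, {"x": 0, "y": 0, "z": 2.4, "turn": 0, "fingers": 0}, {"x": 0, "y": 0, "z": 3.4, "turn": 0, "fingers": 0}, {"x": -1.05, "y": 5.5, "z": 4, "turn": -0.9, "fingers": 0}, {"x": -1.05, "y": 5.5, "z": 4, "turn": -0.9, "fingers": 0}, {"x": -1.05, "y": 5.5, "z": 4, "turn": -0.9, "fingers": 0}, {"x": -1.05, "y": 5.5, "z": 4, "turn": -0.9, "fingers": 0}, {"x": -1.05, "y": 5.5, "z": 4, "turn": -0.9, "fingers": 0}, {"x": -1.05, "y": 5.5, "z": 4, "turn": -0.9, "fingers": 0}, {"x": -1.05, "y": 5.5, "z": 4, "turn": -0.9, "fingers": 0}, {"x": -1.05, "y": 5.5, "z": 4, "turn": -0.9, "fingers": 0}, {"x": -1.05, "y": 5.5, "z": 4, "turn": -0.9, "fingers": 0}]}}

```text
time_s: 26.05
tcp_pos: [0.4653, 0.4281, 0.2018]
tcp_rot: [[0.078, 0.997, 0.001], [0.997, -0.078, -0.001], [-0.001, 0.001, -1.0]]
force: [0.3, 0.7, 0.0]
width: 1.002
grip_force: 0.0
```

```bash
python3 - <<'E'
from h import *
o=arm.get_obs();print(o['tcp_pos'],o['tcp_rot'],o['joint_pos'],o['width'])
save('wrist','w4.png',s=1.5)
E
```

```text
[0.4653 0.4281 0.2018] [[ 0.0785  0.9969  0.0006]
 [ 0.9969 -0.0785 -0.0011]
 [-0.0011  0.0007 -1.    ]] [-0.916   0.5456  0.2216  1.5276 -0.128   1.083  -0.7441] 1.002376868889648
```

View pics/w4.png

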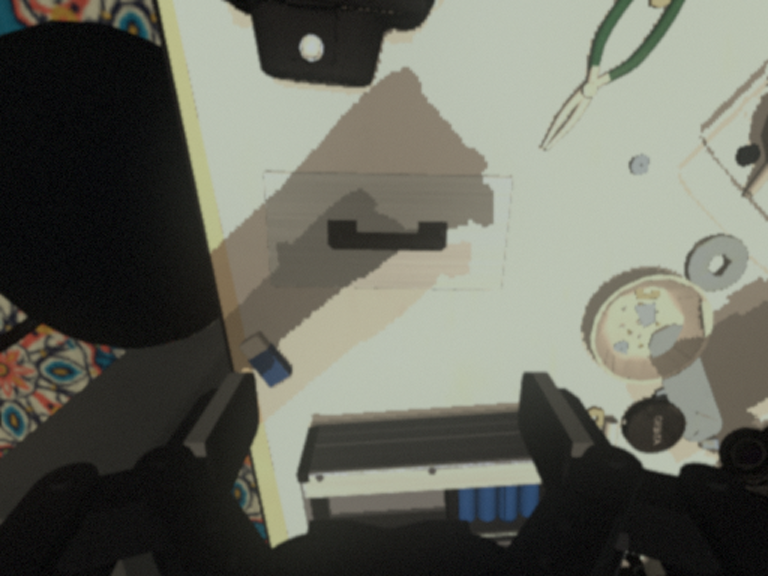

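```bash
python3 - <<'E'
from h import *
f=lambda L:[(u/1.5,v/1.5) for u,v in L]
b=px('wrist',f([(328.5,241.5),(447,242.5)]),.038);print(b,b.mean(0),np.linalg.norm(b[1]-b[0]))
p=px('wrist',f([(265,171),(513,177),(502,291),(272,288)]),.004);print(p,p.mean(0))
d=b[1]-b[0];print(np.degrees(np.arctan2(d[1],d[0])),[np.degrees(np.arctan2(*(p[j]-p[i])[1::-1])) for i,j in((0,1),(3,2))])
E
```

```text
[[0.4261 0.4393 0.038 ]
 [0.5073 0.4321 0.038 ]] [0.4667 0.4357 0.038 ] 0.08149737606375426
[[0.3813 0.4874 0.004 ]
 [0.561  0.4688 0.004 ]
 [0.553  0.3808 0.004 ]
 [0.3719 0.3978 0.004 ]] [0.4668 0.4337 0.004 ]
-5.057493075181095 [np.float64(-5.917427715728269), np.float64(-5.3532224280217084)]
```

{"name": "play_rows", "arguments": {"targets": [{"x": 0.04, "y": 0.17, "z": -1, "turn": -0.18, "fingers": 0}, {"x": 0.04, "y": 0.17, "z": -2, "turn": -0.18, "fingers": 0}, {"x": 0.04, "y": 0.17, "z": -3, "turn": -0.18, "fingers": 0}, {"x": 0.04, "y": 0.17, "z": -3.4, "turn": -0.18, "fingers": 0}, {"x": 0.04, "y": 0.17, "z": -3.4, "turn": -0.18, "fingers": 0}, {"x": 0.04, "y": 0.17, "z": -3.4, "turn": -0.18, "fingers": 0}]}}

```text
time_s: 26.6
tcp_pos: [0.4667, 0.4346, 0.0659]
tcp_rot: [[0.095, 0.995, -0.001], [0.995, -0.095, -0.002], [-0.002, -0.0, -1.0]]
force: [-0.1, 0.4, 0.1]
width: 0.996
grip_force: 0.0
```

```bash
python3 - <<'E'
from h import *
o=arm.get_obs();print(o['tcp_pos'],o['tcp_rot'])
save('wrist','w5.png',s=1.5)
t=np.array(o['tcp_pos']);R=np.array(o['tcp_rot'])
print(proj('wrist',[t+R@[0,s*.0425,z] for z in(0,-.013) for s in(-1,1)])*1.5)
E
```

```text
[0.4667 0.4346 0.0659] [[ 0.0951  0.9955 -0.0006]
 [ 0.9955 -0.0951 -0.0015]
 [-0.0016 -0.0004 -1.    ]]
[[265.1433 373.4644]
 [503.0146 373.4055]
 [255.1509 393.2719]
 [512.4438 393.1969]]
```

View pics/w5.png

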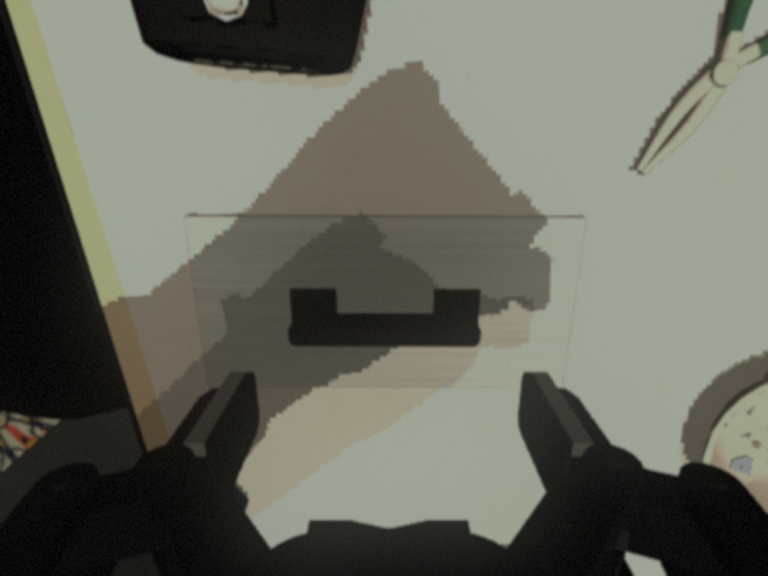

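```bash
python3 - <<'E'
from h import *
print(px('wrist',[(385/1.5,332/1.5)],.038),px('wrist',[(385/1.5,215/1.5),(385/1.5,388/1.5)],.004))
E
```

```text
[[0.4672 0.438  0.038 ]] [[0.4712 0.4803 0.004 ]
 [0.4625 0.3911 0.004 ]]
```

{"name": "play_rows", "arguments": {"targets": [{"x": -0.03, "y": 0, "z": -0.4, "turn": 0, "fingers": 0}, {"x": -0.03, "y": 0, "z": -0.7, "turn": 0, "fingers": 0}, {"x": -0.03, "y": 0, "z": -0.85, "turn": 0, "fingers": 0}, {"x": -0.03, "y": 0, "z": -0.95, "turn": 0, "fingers": 0}, {"x": -0.03, "y": 0, "z": -1.05, "turn": 0, "fingers": 0}, {"x": -0.03, "y": 0, "z": -1.1, "turn": 0, "fingers": 0}, {"x": -0.03, "y": 0, "z": -1.1, "turn": 0, "fingers": 0}]}}

```text
time_s: 27.23
tcp_pos: [0.4648, 0.4362, 0.022]
tcp_rot: [[0.093, 0.996, -0.0], [0.996, -0.093, -0.0], [-0.0, -0.0, -1.0]]
force: [-0.3, -0.8, -0.3]
width: 0.996
grip_force: 0.0
```

{"name": "play_rows", "arguments": {"targets": [{"x": 0, "y": 0, "z": -0.15, "turn": 0, "fingers": 0}, {"x": 0, "y": 0, "z": -0.3, "turn": 0, "fingers": 0}, {"x": 0, "y": 0, "z": -0.4, "turn": 0, "fingers": 0}, {"x": 0, "y": 0, "z": -0.4, "turn": 0, "fingers": 0}, {"x": 0, "y": 0, "z": -0.4, "turn": 0, "fingers": 0.2}, {"x": 0, "y": 0, "z": -0.4, "turn": 0, "fingers": 0.2}, {"x": 0, "y": 0, "z": -0.4, "turn": 0, "fingers": 0.2}, {"x": 0, "y": 0, "z": -0.4, "turn": 0, "fingers": 0.2}, {"x": 0, "y": 0, "z": -0.4, "turn": 0, "fingers": 0.2}]}}

```text
time_s: 27.98
tcp_pos: [0.4648, 0.4362, 0.0061]
tcp_rot: [[0.093, 0.996, -0.0], [0.996, -0.093, 0.0], [0.0, -0.0, -1.0]]
force: [1.6, 0.6, 0.0]
width: 0.921
grip_force: 72.6
```

{"name": "play_rows", "arguments": {"targets": [{"x": 0, "y": 0, "z": 0.5, "turn": 0, "fingers": 0.2}, {"x": 0, "y": 0, "z": 1.2, "turn": 0, "fingers": 0.2}, {"x": 0, "y": 0, "z": 2, "turn": 0.3, "fingers": 0.2}, {"x": 0, "y": 0, "z": 2.9, "turn": 0.6, "fingers": 0.2}, {"x": 0.1, "y": -0.6, "z": 2.9, "turn": 1.09, "fingers": 0.2}, {"x": 0.2, "y": -1.3, "z": 2.9, "turn": 1.09, "fingers": 0.2}, {"x": 0.3, "y": -2, "z": 2.9, "turn": 1.09, "fingers": 0.2}, {"x": 0.4, "y": -2.7, "z": 2.9, "turn": 1.09, "fingers": 0.2}, {"x": 0.54, "y": -3.4, "z": 2.9, "turn": 1.09, "fingers": 0.2}, {"x": 0.54, "y": -4.1, "z": 2.9, "turn": 1.09, "fingers": 0.2}, {"x": 0.54, "y": -4.8, "z": 2.9, "turn": 1.09, "fingers": 0.2}, {"x": 0.54, "y": -5.4, "z": 2.9, "turn": 1.09, "fingers": 0.2}, {"x": 0.54, "y": -5.8, "z": 2.9, "turn": 1.09, "fingers": 0.2}, {"x": 0.54, "y": -5.93, "z": 2.9, "turn": 1.09, "fingers": 0.2}, {"x": 0.54, "y": -5.93, "z": 2.9, "turn": 1.09, "fingers": 0.2}, {"x": 0.54, "y": -5.93, "z": 2.9, "turn": 1.09, "fingers": 0.2}]}}

```text
time_s: 29.32
tcp_pos: [0.4864, 0.2002, 0.1222]
tcp_rot: [[-0.003, 1.0, 0.0], [1.0, 0.003, 0.001], [0.001, 0.0, -1.0]]
force: [0.2, 0.6, -1.2]
width: 0.917
grip_force: 73.4
```

```bash
python3 - <<'E'
from h import *
o=arm.get_obs();print(o['tcp_pos'],o['width'],o['grip_force'])
im1=arm.grab_frame('top')[:,:,::-1]; im2=arm.grab_frame('wrist')[:,:,::-1]
a=cv2.resize(im1[150:260,195:330],(560,456),interpolation=cv2.INTER_CUBIC)
cv2.imwrite('pics/p4.png',im1)
cv2.imwrite('pics/w6.png',cv2.resize(im2,None,fx=1.5,fy=1.5,interpolation=cv2.INTER_CUBIC))
E
```

```text
[0.4864 0.2002 0.1222] 0.9169158350275011 73.3522193133831
```

View pics/w6.png

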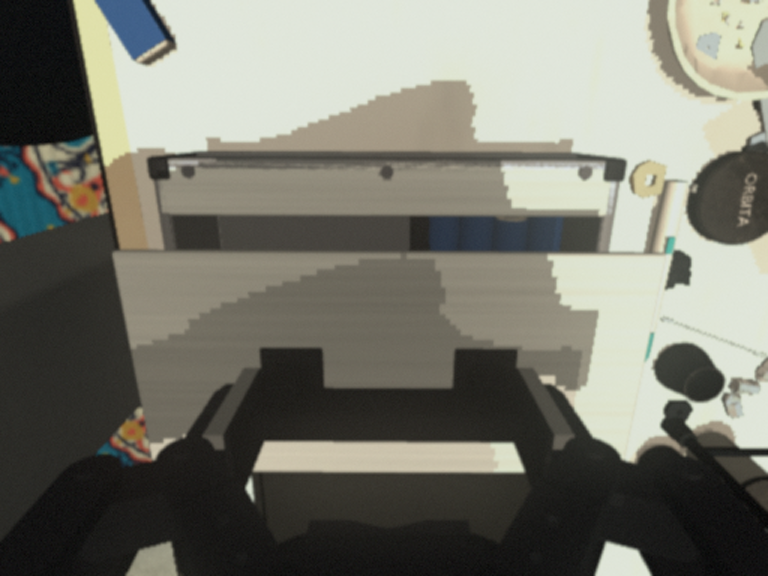

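```bash
python3 - <<'E'
from h import *
f=lambda L:[(u/1.5,v/1.5) for u,v in L]
print(px('wrist',f([(113,251),(673,253)]),.120),px('wrist',f([(148,163),(626,163),(160,216),(608,217)]),.064))
E
```

```text
[[0.3968 0.2443 0.12  ]
 [0.5801 0.2445 0.12  ]] [[0.3842 0.2685 0.064 ]
 [0.5881 0.2694 0.064 ]
 [0.3859 0.2458 0.064 ]
 [0.5841 0.2462 0.064 ]]
```

{"name": "play_rows", "arguments": {"targets": [{"x": -0.05, "y": -0.04, "z": -0.4, "turn": 0, "fingers": 0.2}, {"x": -0.05, "y": -0.04, "z": -0.8, "turn": 0, "fingers": 0.2}, {"x": -0.05, "y": -0.04, "z": -1.1, "turn": 0, "fingers": 0.2}, {"x": -0.05, "y": -0.04, "z": -1.22, "turn": 0, "fingers": 0.2}, {"x": -0.05, "y": -0.04, "z": -1.22, "turn": 0, "fingers": 0.2}, {"x": -0.05, "y": -0.04, "z": -1.22, "turn": 0, "fingers": 0.2}]}}

```text
time_s: 29.92
tcp_pos: [0.4844, 0.1982, 0.0733]
tcp_rot: [[-0.003, 1.0, -0.0], [1.0, 0.003, 0.0], [0.0, -0.0, -1.0]]
force: [-0.1, 0.2, -1.4]
width: 0.916
grip_force: 73.4
```

{"name": "play_rows", "arguments": {"targets": [{"x": 0, "y": 0, "z": -0.05, "turn": 0, "fingers": 0.2}, {"x": 0, "y": 0, "z": -0.1, "turn": 0, "fingers": 0.2}, {"x": 0, "y": 0, "z": -0.12, "turn": 0, "fingers": 0.2}, {"x": 0, "y": 0, "z": -0.12, "turn": 0, "fingers": 0.2}]}}

```text
time_s: 30.25
tcp_pos: [0.4849, 0.1982, 0.0696]
tcp_rot: [[-0.002, 1.0, 0.002], [1.0, 0.002, 0.001], [0.001, 0.002, -1.0]]
force: [0.7, 0.6, 8.2]
width: 0.919
grip_force: 74.5
```

{"name": "play_rows", "arguments": {"targets": [{"x": 0, "y": 0, "z": -0.03, "turn": 0, "fingers": 0.2}, {"x": 0, "y": 0, "z": -0.06, "turn": 0, "fingers": 0.2}, {"x": 0, "y": 0, "z": -0.06, "turn": 0, "fingers": 0.2}]}}

```text
time_s: 30.5
tcp_pos: [0.4851, 0.1992, 0.0684]
tcp_rot: [[-0.003, 1.0, 0.003], [1.0, 0.003, 0.003], [0.003, 0.003, -1.0]]
force: [-5.2, 3.3, 20.3]
width: 0.921
grip_force: 76.2
```

{"name": "play_rows", "arguments": {"targets": [{"x": 0, "y": 0, "z": -0.03, "turn": 0, "fingers": 0.2}, {"x": 0, "y": 0, "z": -0.05, "turn": 0, "fingers": 0.2}, {"x": 0, "y": 0, "z": -0.05, "turn": 0, "fingers": 0.2}]}}

```text
time_s: 30.75
tcp_pos: [0.4851, 0.2005, 0.0669]
tcp_rot: [[-0.004, 1.0, 0.003], [1.0, 0.004, 0.005], [0.005, 0.003, -1.0]]
force: [-7.4, 5.8, 23.8]
width: 0.919
grip_force: 77.6
```

```bash
python3 - <<'E'
from h import *
o=arm.get_obs();print(o['tcp_pos'],o['force'],o['torque'])
im2=arm.grab_frame('wrist')[:,:,::-1]
im1=arm.grab_frame('scene')[:,:,::-1]
cv2.imwrite('pics/p5.png',np.hstack([cv2.resize(im2[80:330,50:470],(420,420)),cv2.resize(im1[130:250,180:290],(380,420),interpolation=cv2.INTER_CUBIC)]))
cv2.imwrite('pics/full_p5.png',im2)
E
```

```text
[0.4851 0.2005 0.0669] [-7.3515  5.8444 23.794 ] [ 0.602   1.2141 -0.2808]
```

View pics/p5.png

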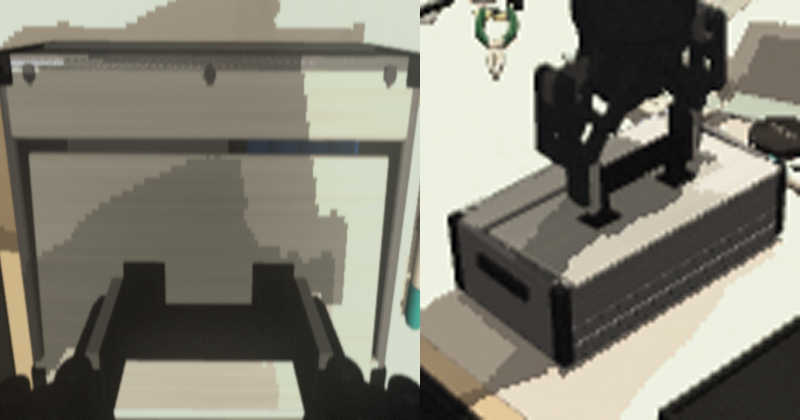

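{"name": "play_rows", "arguments": {"targets": [{"x": 0, "y": 0, "z": -0.03, "turn": 0, "fingers": 0.2}, {"x": 0, "y": 0, "z": -0.06, "turn": 0, "fingers": 0.2}, {"x": 0, "y": 0, "z": -0.06, "turn": 0, "fingers": 0.2}]}}

```text
time_s: 31.1
tcp_pos: [0.4851, 0.202, 0.0646]
tcp_rot: [[-0.005, 1.0, 0.004], [1.0, 0.005, 0.006], [0.006, 0.004, -1.0]]
force: [-6.2, 10.4, 23.0]
width: 0.921
grip_force: 79.0
```

```bash
python3 - <<'E'
from h import *
from scipy.optimize import brentq
o=arm.get_obs();t=o['tcp_pos'];print(t,o['force'])
def plan(yp,zc,h=.029):  # zc = TCP z
    zp=(zc-.006)+h
    th=brentq(lambda a:(zp-.064)*np.cos(a)+(yp+.038)*np.sin(a)-h,-.1,.5)
    cy=yp-h*np.sin(th);cz=zp-h*np.cos(th)
    print('theta',np.degrees(th),'E',cy+.044*np.cos(th),cz-.044*np.sin(th))
plan(t[1]-.208,t[2])
E
```

```text
[0.4851 0.202  0.0646] [-6.175  10.4124 22.9686]
theta 10.429459402503566 E 0.032016662702761316 0.05111232151281282
```

```bash
cat >> h.py <<'E'
def edge(yy=.208):
    o=arm.get_obs(); im=cv2.cvtColor(arm.grab_frame('wrist'),cv2.COLOR_RGB2GRAY).astype(int)
    col=im[:,225:290].mean(1); g=np.gradient(col)
    print('profile',[(r,int(col[r])) for r in range(110,200,2)])
    for th in (0,5,10,15):
        a=np.radians(th);P=np.array([o['tcp_pos'][0],o['tcp_pos'][1],o['tcp_pos'][2]+.023])
        R=lambda y,z:P+np.array([0,y*np.cos(a)+z*np.sin(a),-y*np.sin(a)+z*np.cos(a)])
        print(th,proj('wrist',[R(.044,-.025),R(.044,-.029)],o)[:,1], 'lip',proj('wrist',[[P[0],yy+.038,.064]],o)[:,1])
E
python3 - <<'E'
from h import *
edge()
E
```

```text
profile [(110, 78), (112, 70), (114, 60), (116, 71), (118, 91), (120, 131), (122, 133), (124, 109), (126, 111), (128, 118), (130, 120), (132, 123), (134, 125), (136, 128), (138, 128), (140, 127), (142, 126), (144, 125), (146, 127), (148, 127), (150, 126), (152, 124), (154, 124), (156, 126), (158, 127), (160, 126), (162, 126), (164, 124), (166, 96), (168, 62), (170, 60), (172, 60), (174, 82), (176, 104), (178, 103), (180, 103), (182, 103), (184, 101), (186, 100), (188, 100), (190, 98), (192, 98), (194, 100), (196, 99), (198, 98)]
0 [166.8767 164.9427] lip [167.5645]
5 [169.5885 168.3027] lip [167.5645]
10 [172.8536 172.1737] lip [167.5645]
15 [176.6129 176.4992] lip [167.5645]
```

{"name": "play_rows", "arguments": {"targets": [{"x": 0, "y": 0.1, "z": 0.04, "turn": 0, "fingers": 0.2}, {"x": 0, "y": 0.2, "z": 0.06, "turn": 0, "fingers": 0.2}, {"x": 0, "y": 0.3, "z": 0.06, "turn": 0, "fingers": 0.2}, {"x": 0, "y": 0.35, "z": 0.06, "turn": 0, "fingers": 0.2}, {"x": 0, "y": 0.35, "z": 0.06, "turn": 0, "fingers": 0.2}]}}

```text
time_s: 31.57
tcp_pos: [0.4846, 0.2122, 0.064]
tcp_rot: [[-0.003, 1.0, 0.0], [1.0, 0.003, 0.0], [0.0, 0.0, -1.0]]
force: [-1.7, 2.7, 3.2]
width: 0.917
grip_force: 76.7
```

```bash
python3 - <<'E'
from h import *
o=arm.get_obs();print(o['tcp_pos'],o['force'])
edge()
E
```

```text
[0.4846 0.2122 0.064 ] [-1.6523  2.731   3.1502]
profile [(110, 140), (112, 140), (114, 140), (116, 140), (118, 140), (120, 140), (122, 126), (124, 88), (126, 66), (128, 72), (130, 70), (132, 56), (134, 56), (136, 56), (138, 66), (140, 85), (142, 123), (144, 131), (146, 125), (148, 116), (150, 116), (152, 118), (154, 121), (156, 123), (158, 126), (160, 126), (162, 126), (164, 124), (166, 124), (168, 125), (170, 120), (172, 116), (174, 104), (176, 101), (178, 99), (180, 98), (182, 98), (184, 98), (186, 92), (188, 97), (190, 97), (192, 98), (194, 99), (196, 98), (198, 97)]
0 [166.9828 164.9965] lip [187.8793]
5 [169.646  168.3108] lip [187.8793]
10 [172.8672 172.1409] lip [187.8793]
15 [176.587  176.4297] lip [187.8793]
```

{"name": "play_rows", "arguments": {"targets": [{"x": 0, "y": 0.08, "z": 0, "turn": 0, "fingers": 0.2}, {"x": 0, "y": 0.16, "z": 0, "turn": 0, "fingers": 0.2}, {"x": 0, "y": 0.24, "z": 0, "turn": 0, "fingers": 0.2}, {"x": 0, "y": 0.3, "z": 0, "turn": 0, "fingers": 0.2}, {"x": 0, "y": 0.3, "z": 0, "turn": 0, "fingers": 0.2}]}}

```text
time_s: 32.03
tcp_pos: [0.484, 0.224, 0.0637]
tcp_rot: [[-0.003, 1.0, -0.001], [1.0, 0.003, -0.0], [-0.0, -0.001, -1.0]]
force: [0.3, 1.2, -3.9]
width: 0.921
grip_force: 76.0
```

```bash
python3 - <<'E'
from h import *
o=arm.get_obs();print(o['tcp_pos'],o['force'])
t=o['tcp_pos'];yp=t[1]-.208
for th in(9,11,13):
    a=np.radians(th);h=.029;c=np.array([yp-h*np.sin(a),t[2]-.006+h-h*np.cos(a)])
    print(th,'E',c+.044*np.array([np.cos(a),-np.sin(a)]),'F',c-.044*np.array([np.cos(a),-np.sin(a)]))
im1=arm.grab_frame('scene')[:,:,::-1];im2=arm.grab_frame('wrist')[:,:,::-1]
cv2.imwrite('pics/p6.png',np.hstack([cv2.resize(im2[80:330,50:470],(420,420)),cv2.resize(im1[130:250,180:290],(380,420),interpolation=cv2.INTER_CUBIC)]))
E
```

```text
[0.484  0.224  0.0637] [ 0.3189  1.171  -3.9302]
9 E [0.055  0.0511] F [-0.032   0.0649]
11 E [0.0537 0.0498] F [-0.0327  0.0666]
13 E [0.0524 0.0485] F [-0.0334  0.0683]
```

{"name": "play_rows", "arguments": {"targets": [{"x": 0, "y": -0.03, "z": -0.05, "turn": 0, "fingers": 0.2}, {"x": 0, "y": -0.06, "z": -0.1, "turn": 0, "fingers": 0.2}, {"x": 0, "y": -0.09, "z": -0.15, "turn": 0, "fingers": 0.2}, {"x": 0, "y": -0.12, "z": -0.19, "turn": 0, "fingers": 0.2}, {"x": 0, "y": -0.14, "z": -0.22, "turn": 0, "fingers": 0.2}, {"x": 0, "y": -0.14, "z": -0.22, "turn": 0, "fingers": 0.2}]}}

```text
time_s: 32.63
tcp_pos: [0.4845, 0.2184, 0.0561]
tcp_rot: [[-0.002, 1.0, 0.001], [1.0, 0.002, 0.002], [0.002, 0.001, -1.0]]
force: [-3.9, 1.9, 9.7]
width: 0.917
grip_force: 78.0
```

{"name": "play_rows", "arguments": {"targets": [{"x": 0, "y": 0, "z": -0.04, "turn": 0, "fingers": 0.2}, {"x": 0, "y": 0, "z": -0.08, "turn": 0, "fingers": 0.2}, {"x": 0, "y": 0, "z": -0.1, "turn": 0, "fingers": 0.2}, {"x": 0, "y": 0, "z": -0.1, "turn": 0, "fingers": 0.2}]}}

```text
time_s: 32.97
tcp_pos: [0.4845, 0.2158, 0.0525]
tcp_rot: [[0.0, 1.0, 0.0], [1.0, 0.0, -0.001], [-0.001, 0.0, -1.0]]
force: [-4.1, -6.2, 14.8]
width: 0.915
grip_force: 79.8
```

```bash
python3 - <<'E'
from h import *
o=arm.get_obs();print(o['tcp_pos'],o['force'],o['torque'])
im1=arm.grab_frame('scene')[:,:,::-1];im2=arm.grab_frame('wrist')[:,:,::-1]
cv2.imwrite('pics/p7.png',np.hstack([cv2.resize(im2[80:330,50:470],(420,420)),cv2.resize(im1[130:250,180:290],(380,420),interpolation=cv2.INTER_CUBIC)]))
E
```

```text
[0.4845 0.2158 0.0525] [-4.1062 -6.1563 14.805 ] [-0.769   0.9356  0.0068]
```

{"name": "play_rows", "arguments": {"targets": [{"x": 0, "y": 0, "z": 0, "turn": 0, "fingers": 0}, {"x": 0, "y": 0, "z": 0, "turn": 0, "fingers": 0}, {"x": 0, "y": 0, "z": 0, "turn": 0, "fingers": 0}, {"x": 0, "y": 0, "z": 0, "turn": 0, "fingers": 0}, {"x": 0, "y": 0, "z": 0, "turn": 0, "fingers": 0}, {"x": 0, "y": 0, "z": 0, "turn": 0, "fingers": 0}]}}

```text
time_s: 33.57
tcp_pos: [0.4843, 0.2179, 0.0511]
tcp_rot: [[-0.002, 1.0, -0.0], [1.0, 0.002, -0.0], [-0.0, -0.0, -1.0]]
force: [-0.3, 0.3, -0.3]
width: 1.001
grip_force: 0.0
```

```bash
python3 - <<'E'
from h import *
o=arm.get_obs();print(o['tcp_pos'],o['force'],o['torque'],o['width'])
im1=arm.grab_frame('scene')[:,:,::-1];im2=arm.grab_frame('wrist')[:,:,::-1]
cv2.imwrite('pics/p8.png',np.hstack([cv2.resize(im2[80:330,50:470],(420,420)),cv2.resize(im1[130:250,180:290],(380,420),interpolation=cv2.INTER_CUBIC)]))
E
```

```text
[0.4843 0.2179 0.0511] [-0.3287  0.3479 -0.3052] [-0.0638 -0.0589 -0.036 ] 1.0005784386698875
```

View pics/p8.png

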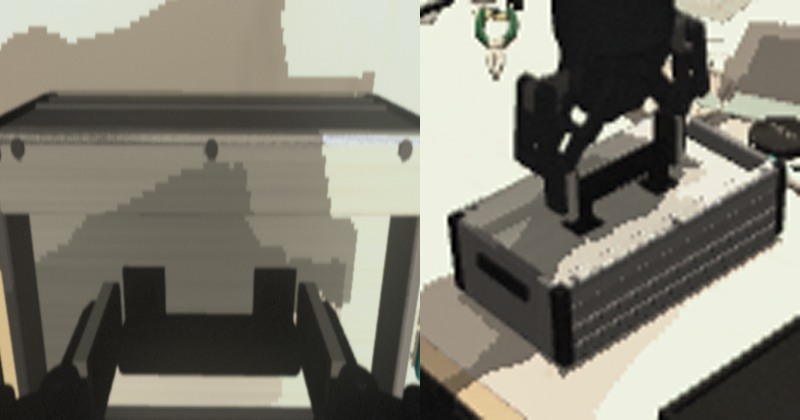

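The cover's +y edge is under the deep lip (row 213, left) and the plate looks seated. I'll regrip and draw it to -y.

{"name": "play_rows", "arguments": {"targets": [{"x": 0, "y": 0, "z": 0, "turn": 0, "fingers": 0.2}, {"x": 0, "y": 0, "z": 0, "turn": 0, "fingers": 0.2}, {"x": 0, "y": 0, "z": 0, "turn": 0, "fingers": 0.2}, {"x": 0, "y": 0, "z": 0, "turn": 0, "fingers": 0.2}, {"x": 0, "y": 0, "z": 0, "turn": 0, "fingers": 0.2}, {"x": 0, "y": -0.06, "z": 0, "turn": 0, "fingers": 0.2}, {"x": 0, "y": -0.12, "z": 0, "turn": 0, "fingers": 0.2}, {"x": 0, "y": -0.12, "z": 0, "turn": 0, "fingers": 0.2}]}}

```text
time_s: 34.33
tcp_pos: [0.4847, 0.2136, 0.0518]
tcp_rot: [[-0.002, 1.0, 0.001], [1.0, 0.002, 0.001], [0.001, 0.001, -1.0]]
force: [-0.4, 1.1, 6.0]
width: 0.924
grip_force: 72.1
```

```bash
cat > prof.py <<'E'
from h import *
o=arm.get_obs();print(o['tcp_pos'],o['force'],o['width'],o['grip_force'])
im=cv2.cvtColor(arm.grab_frame('wrist'),cv2.COLOR_RGB2GRAY).astype(int)
for c in(90,430):
    print(c,[int(x) for x in im[100:384:3,c-3:c+4].mean(1)])
x=o['tcp_pos'][0]
print('handle-free col: -ylip edge row',proj('wrist',[[x,.208-.038,.064],[x,.208+.038,.064]],o))
print('midrows cols230-285',[int(v) for v in im[270:384:3,230:285].mean(1)])
E
python3 prof.py
```

```text
[0.4847 0.2136 0.0518] [-0.3841  1.1059  6.0343] 0.9241753874697358 72.08701372146606
90 [149, 148, 149, 149, 148, 148, 148, 148, 148, 139, 41, 64, 62, 50, 51, 53, 88, 138, 140, 133, 134, 134, 133, 131, 133, 130, 133, 135, 134, 136, 134, 133, 126, 130, 133, 135, 135, 135, 133, 138, 136, 137, 137, 134, 118, 111, 103, 102, 102, 101, 99, 95, 90, 84, 78, 72, 68, 62, 57, 52, 48, 44, 42, 41, 40, 40, 40, 39, 39, 39, 27, 25, 24, 24, 23, 23, 24, 24, 27, 27, 27, 29, 29, 31, 30, 33, 34, 35, 35, 77, 112, 155, 191, 205, 207]
430 [221, 221, 221, 221, 220, 221, 220, 220, 220, 218, 114, 76, 89, 76, 77, 76, 135, 214, 214, 218, 220, 219, 219, 216, 216, 218, 219, 217, 216, 217, 217, 217, 213, 201, 218, 219, 219, 219, 219, 219, 219, 219, 218, 217, 213, 204, 191, 178, 164, 150, 137, 120, 106, 93, 78, 68, 60, 57, 55, 53, 53, 52, 51, 50, 48, 47, 47, 45, 45, 44, 34, 28, 27, 26, 23, 22, 22, 22, 24, 25, 24, 23, 23, 23, 23, 22, 23, 22, 22, 26, 44, 84, 128, 174, 208]
handle-free col: -ylip edge row [[257.1406 331.7065]
 [257.2464 199.2093]]
midrows cols230-285 [31, 31, 32, 33, 33, 35, 36, 38, 38, 39, 41, 156, 188, 190, 187, 154, 105, 77, 59, 64, 98, 171, 187, 175, 168, 172, 121, 73, 40, 38, 37, 36, 35, 33, 32, 30, 29, 27]
```

```bash
python3 - <<'E'
from h import *
o=arm.get_obs()
print('bar -y edge',px('wrist',[(257,302)],.086)-.208,'F',px('wrist',[(257,316)],.052)-.208,'lip',px('wrist',[(257,331)],.064)-.208)
im=cv2.cvtColor(arm.grab_frame('wrist'),cv2.COLOR_RGB2GRAY).astype(int)
g=im[225:303,230:285].mean(1); print([int(v) for v in g])
E
```

```text
bar -y edge [[ 0.2767 -0.0011 -0.122 ]] F [[ 0.2765 -0.0382 -0.156 ]] lip [[ 0.2766 -0.0375 -0.144 ]]
[102, 102, 102, 101, 101, 101, 100, 100, 101, 101, 101, 101, 102, 102, 102, 102, 102, 102, 102, 102, 102, 101, 100, 100, 100, 101, 102, 102, 102, 103, 103, 103, 103, 103, 104, 103, 102, 101, 101, 98, 80, 49, 32, 31, 31, 32, 31, 32, 32, 32, 32, 33, 32, 33, 33, 33, 34, 34, 34, 35, 35, 36, 36, 36, 37, 37, 37, 38, 38, 39, 39, 39, 39, 40, 40, 41, 59, 107]
```

{"name": "play_rows", "arguments": {"targets": [{"x": 0, "y": -0.05, "z": 0, "turn": 0, "fingers": 0.2}, {"x": 0, "y": -0.1, "z": 0, "turn": 0, "fingers": 0.2}, {"x": 0, "y": -0.1, "z": 0, "turn": 0, "fingers": 0.2}]}}

```text
time_s: 34.68
tcp_pos: [0.4848, 0.2097, 0.0518]
tcp_rot: [[-0.002, 1.0, 0.001], [1.0, 0.002, 0.001], [0.001, 0.001, -1.0]]
force: [0.3, 2.6, 5.1]
width: 0.919
grip_force: 72.1
```

{"name": "play_rows", "arguments": {"targets": [{"x": 0, "y": -0.04, "z": 0, "turn": 0, "fingers": 0.2}, {"x": 0, "y": -0.08, "z": 0, "turn": 0, "fingers": 0.2}, {"x": 0, "y": -0.08, "z": 0, "turn": 0, "fingers": 0.2}]}}

```text
time_s: 34.93
tcp_pos: [0.4846, 0.2093, 0.0519]
tcp_rot: [[-0.006, 1.0, 0.001], [1.0, 0.006, 0.004], [0.004, 0.001, -1.0]]
force: [-1.0, 8.4, 4.2]
width: 0.921
grip_force: 71.9
```

```bash
python3 prof.py | tail -1;python3 prof.py | head -1
```

```text
midrows cols230-285 [30, 30, 30, 31, 32, 33, 35, 36, 37, 37, 40, 164, 187, 157, 104, 103, 105, 78, 108, 177, 187, 172, 164, 112, 124, 212, 163, 70, 43, 41, 40, 39, 38, 36, 34, 32, 31, 29]
[0.4846 0.2093 0.0519] [0.0455 9.1173 4.6673] 0.9203985124240186 71.89319238066673
```

{"name": "play_rows", "arguments": {"targets": [{"x": 0, "y": 0, "z": 0, "turn": 0, "fingers": 0}, {"x": 0, "y": 0, "z": 0, "turn": 0, "fingers": 0}, {"x": 0, "y": 0, "z": 0, "turn": 0, "fingers": 0}, {"x": 0, "y": 0, "z": 0, "turn": 0, "fingers": 0}, {"x": 0, "y": 0, "z": 0.5, "turn": 0, "fingers": 0}, {"x": 0, "y": 0, "z": 1.3, "turn": 0, "fingers": 0}, {"x": 0, "y": 0, "z": 2.3, "turn": 0, "fingers": 0}, {"x": 0, "y": 0, "z": 3.3, "turn": 0, "fingers": 0}, {"x": 0, "y": -1, "z": 4.2, "turn": 0, "fingers": 0}, {"x": 0, "y": -1.5, "z": 4.2, "turn": 0, "fingers": 0}, {"x": 0, "y": -1.5, "z": 4.2, "turn": 0, "fingers": 0}, {"x": 0, "y": -1.5, "z": 4.2, "turn": 0, "fingers": 0}]}}

```text
time_s: 36.03
tcp_pos: [0.4847, 0.1438, 0.2201]
tcp_rot: [[0.002, 1.0, 0.002], [1.0, -0.002, 0.0], [0.0, 0.002, -1.0]]
force: [0.0, 1.5, -0.4]
width: 0.998
grip_force: 0.0
```

```bash
cat > chk.py <<'E'
from h import *
o=arm.get_obs();print(o['tcp_pos'])
im=cv2.cvtColor(arm.grab_frame('wrist'),cv2.COLOR_RGB2GRAY).astype(int); cv2.imwrite('pics/chk.png',im)
def prof(x,y0,y1,z):
    ys=np.arange(y0,y1,-.0015); q=proj('wrist',[[x,.208+y,z] for y in ys],o)
    return [(round(y*1000,1),int(im[int(round(v)),int(round(u))])) for y,(u,v) in zip(ys,q)]
print('bar z.086 along y',prof(.486,.012,-.012,.086))
for x in (.42,.555):
    print(x,'-y lip region, z.064',prof(x,-.024,-.056,.064))
    print(x,'+y',prof(x,.066,.03,.064))
xs=np.arange(.38,.595,.003);q=proj('wrist',[[x,.208-.0,.052] for x in xs],o)
print('along x at y=0 z.052',[(int(1000*(x-.486)),int(im[int(v),int(u)])) for x,(u,v) in zip(xs,q)])
E
python3 chk.py
```

```text
[0.4847 0.1438 0.2201]
bar z.086 along y [(np.float64(12.0), 144), (np.float64(10.5), 144), (np.float64(9.0), 145), (np.float64(7.5), 146), (np.float64(6.0), 144), (np.float64(4.5), 105), (np.float64(3.0), 52), (np.float64(1.5), 52), (np.float64(0.0), 54), (np.float64(-1.5), 52), (np.float64(-3.0), 51), (np.float64(-4.5), 53), (np.float64(-6.0), 96), (np.float64(-7.5), 144), (np.float64(-9.0), 145), (np.float64(-10.5), 144)]
0.42 -y lip region, z.064 [(np.float64(-24.0), 148), (np.float64(-25.5), 150), (np.float64(-27.0), 149), (np.float64(-28.5), 149), (np.float64(-30.0), 148), (np.float64(-31.5), 147), (np.float64(-33.0), 149), (np.float64(-34.5), 149), (np.float64(-36.0), 133), (np.float64(-37.5), 127), (np.float64(-39.0), 147), (np.float64(-40.5), 149), (np.float64(-42.0), 141), (np.float64(-43.5), 135), (np.float64(-45.0), 118), (np.float64(-46.5), 112), (np.float64(-48.0), 100), (np.float64(-49.5), 108), (np.float64(-51.0), 132), (np.float64(-52.5), 198), (np.float64(-54.0), 217), (np.float64(-55.5), 221)]
0.42 +y [(np.float64(66.0), 231), (np.float64(64.5), 231), (np.float64(6
[... 2024 characters left out ...]
4, 150), (-51, 151), (-48, 150), (-45, 104), (-42, 54), (-39, 55), (-36, 53), (-33, 54), (-30, 53), (-27, 51), (-24, 53), (-21, 53), (-18, 52), (-15, 54), (-12, 52), (-9, 53), (-6, 53), (-3, 52), (0, 53), (2, 53), (5, 55), (8, 55), (11, 53), (14, 54), (17, 55), (20, 55), (23, 56), (26, 56), (29, 56), (32, 59), (35, 61), (38, 60), (41, 61), (44, 83), (47, 152), (50, 154), (53, 173), (56, 227), (59, 228), (62, 228), (65, 229), (68, 229), (71, 228), (74, 229), (77, 229), (80, 229), (83, 229), (86, 230), (89, 218), (92, 83), (95, 81), (98, 85), (101, 150), (104, 157), (107, 229)][ WARN:0@1.064] global loadsave.cpp:1063 imwrite_ Unsupported depth image for selected encoder is fallbacked to CV_8U.
```

```bash
python3 - <<'E'
from h import *
cells(); print(arm.hand_in())
E
```

```text
the job is handed in; nothing more can be done
None
```

The job is handed in: all four cells are packed in one row with the follower snug, and the cover measures flat with both long edges under the lips, about 2 mm to -y as specified. One risk: while placing the first cell, the gripper met something, most likely the end wall, and the wrist force read about 50 N, so if that counts as the gripper's body, the 40 N limit was passed.

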